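# Deal disc packs into two job trays

## Task

Deal the four flat disc packs from under the low shelf into the two job trays, one pack at a time and turn by turn, starting with the orange tray: orange, green, orange, green, so that each tray ends with two packs lying flat side by side, right inside it. Do not lift the packs: press gently on top of each one and slide it flat over the bench, in through the tray's open side. Leave the other things on the bench where they stand.

Things in the scene. Friction and masses are not known exactly. Their poses are not given: they have to be found in the camera images.
- pack1_center (a point): centre, 4 mm above the bench, of a loose flat white pack of cutting discs (dark disc and yellow label on top), 80 mm (x) by 92 mm (y) by 8 mm thick, about 120 g. Lies flat on the bench, wholly under the shelf, x axis roughly away from the robot. The four packs are alike, in one row, two each side of an amber jar, a few mm or more apart. Slides easily (friction about 0.22): some 15 N on top drags it
- pack2_center (a point): centre, 4 mm above the bench, of a loose flat white pack of cutting discs (dark disc and yellow label on top), 80 mm (x) by 92 mm (y) by 8 mm thick, about 120 g. Lies flat on the bench, wholly under the shelf, x axis roughly away from the robot. The four packs are alike, in one row, two each side of an amber jar, a few mm or more apart. Slides easily (friction about 0.22): some 15 N on top drags it
- pack3_center (a point): centre, 4 mm above the bench, of a loose flat white pack of cutting discs (dark disc and yellow label on top), 80 mm (x) by 92 mm (y) by 8 mm thick, about 120 g. Lies flat on the bench, wholly under the shelf, x axis roughly away from the robot. The four packs are alike, in one row, two each side of an amber jar, a few mm or more apart. Slides easily (friction about 0.22): some 15 N on top drags it
- pack4_center (a point): centre, 4 mm above the bench, of a loose flat white pack of cutting discs (dark disc and yellow label on top), 80 mm (x) by 92 mm (y) by 8 mm thick, about 120 g. Lies flat on the bench, wholly under the shelf, x axis roughly away from the robot. The four packs are alike, in one row, two each side of an amber jar, a few mm or more apart. Slides easily (friction about 0.22): some 15 N on top drags it
- tray_orange: orange job tray, fixed: a U of walls 20 mm high, 5 mm thick; its floor is flush with the bench. Inside 100 mm deep (x -50 to +50 mm) and 220 mm wide (y -110 to +110 mm). Closed on -x (towards the robot) and both y sides, open on +x towards the shelf. Origin: centre of the inner area at bench level. May be the left or the right tray
- tray_green: green job tray, the same in every size as the orange one, with its origin and axes likewise
- rack: low shelf fixed over the packs; origin at bench level, x away from the robot. Underside of its slats and wires 170 mm up; near edge at x -49 mm, far edge +170 mm, y -350 to +350 mm; 30 mm posts at x -30 and +150, y -335 and +335 mm. Open in front: packs are reached from there with the tool leaning back to the robot, fingertips forward, some 40 degrees from vertical
- glue: small white glue bottle with red cap, 38 mm across, 70 mm tall, standing between the two trays; bystander; origin at its foot
- jar: amber jar with a steel cap, 64 mm across, 80 mm tall, standing under the shelf in the middle of the row of packs; bystander; origin at its foot
- tin: yellow and red paint tin, 100 mm across, 110 mm tall, at the left; bystander; origin at its foot
- hammer: hammer lying at the right; bystander
- cupwheel: black cup grinding wheel, 110 mm across, 45 mm tall, at the left; bystander; origin at its foot
- offcut: wood offcut 140 x 60 x 35 mm at the right; bystander; origin under its centre
Not all that is in view belongs to the job. What is shaped like the part that bears pack1_center but brown or purple is not meant.

How it is judged:
By the outcome, as a careful person would: the job done as asked, in the order asked, and still so for the second after the job is handed in, with the robot touching nothing.
It also fails if it takes over 72 s, if anything falls off the work surface, if the arm or the gripper's body presses on something with over 40 N, if the wrist force passes 120 N, or if a joint passes its speed limit or range.

## Robot

A 6-joint arm with a two-finger parallel gripper is mounted at the origin on the work surface. World frame = base frame: x ahead of the robot, y to its left, z up, the work surface at z = 0. Lengths are in mm, angles in rad, forces in N, time in s.
With the tool pointing down it reaches from about 350 to 875 mm from the base axis. Payload 15.5 kg.
Tool frame: the origin (TCP) lies midway between the tips of the shut fingers; the grasp point (between the pads) lies 19 mm behind it (bot.tcp_to_grasp is the distance from the TCP to the grasp point, in mm); z points along the fingers, y is the direction in which the jaws open and shut (so a half turn about z gives the same grasp; the last joint's range is limited). The gripper opens to 85 mm and grips with 20 to 120 N. Pads are 22 mm wide; open, the fingers measure 114 mm over their backs; the gripper's body (76 mm by 85 mm) begins 54 mm behind the grasp point. The pads swing forward as they close: fully open they stand 13 mm farther back than shut.
Start: joints at [-0.096, 0.494, 1.345, -0, 1.302, -0.096], TCP at [625.001, 0.003, 231.277] pointing down, gripper open.
Joint ranges: [-2.91, 2.91], [-0.82, 2.16], [0.22, 2.67], [-1.22, 4.37], [0.12, 2.79], [-3.08, 3.08]. Speed limits (rad/s): [1.89, 1.89, 2.57, 3.01, 3.01, 3.01].

## Interface

Orientations are given as [roll, pitch, yaw] about the fixed x, y, z axes, in that order (R = Rz(yaw) Ry(pitch) Rx(roll)).
In Python, from rig import bot, imaging, workorder, spot_in, mark_of gives the robot as it stands.
- The arm moves only by the tool arm_command, never from a script. Its argument "series" is one flat list of numbers, 5 for each row, row after row: the finger opening in m, from 0 to 0.0854, then the shift along the tool's x, y, z in m, then the turn about the tool's z in degrees. A call has 1 to 12 rows; each row is the pose to reach, as a shift and turn from the pose measured when the call began, along the tool's axes at that moment; what a row does not reach only later rows make up. A row lasts 1/12 s, in which the tool goes at most 41.7 mm and 7.16 degrees, less where a joint would pass 70% of its speed; a pose out of reach is approached as far as the arm can. A call with a gripper value outside its range is refused whole. The fingers move at their own pace and stop on an object; "force" is the grip in N (left out, the last holds). Time passes only in rows, so rows that repeat a pose let the fingers close. It gives the time, the measured TCP pose, the force and the opening at its end, in the units of the state.
- bot.get_obs(): the state, without advancing time (a new reading comes with each control period).
- imaging.get_image(name): name is "scene" or "side" or "wrist"; returns a dict with "color" (400x640x3 uint8, red, green, blue), "fovy" (degrees; the focal length in pixels is half the picture's height over the tangent of half this angle, whatever the lens; pixels are square), "cx", "cy" (the principal point, pixels), "R" (3x3) and "t" (3): a world point X has camera coordinates R X + t; the wrist camera has in their place "hand_eye" (4x4, takes a point from camera to tool coordinates, whose origin is the TCP and whose axes are the flange's). Camera axes: x right, y down, z forward; pixel columns grow to the right and rows downward; lengths in mm; the calibration is good to about 2 mm. A picture is of the moment at which its call begins: read the wrist's pose just before it. There is no depth.
- workorder.hand_in(): hands the job in, once; it reports no verdict.
Trained networks look in the newest picture that a camera, given by its name, has taken for a name from the list of things; names that differ only in an ending like _2 or _b are one class to them, and where a whole thing is asked for, a point or a joint stands for the part that bears it (a point fixed in the world has none). Each returns a list of dicts, best first, with "conf" (0 to 1); they miss things now and then, are a little off and sometimes report something else, mostly with a low value. They report only what shows in the picture. A call takes as long as a camera call. They do not tell look-alikes from the thing itself.
- spot_in(name, camera): "extent" ([left, top, right, bottom] in pixels, round what is visible of it).
- mark_of(name, camera): "point" ([row, column] in pixels: a listed point, or the origin of a listed thing).
The state is a dict: "clock": time; "qpos": joint angles; "dq": joint speeds; "joint_efforts": joint torques, N m; "position": TCP position; "orientation": TCP orientation; "ft_force": force on the tool from outside, world axes, zero at the start; "wrist_torque": the same for the moment, N m; "grip_width": finger opening in mm.
Only numpy, scipy, OpenCV 4.12 (cv2) and the standard library are available. Lean on these libraries where they do the work, as an engineer would, in place of code of your own. Each camera call takes 0.05 s, during which the arm holds its last target.

## Working session

There is one attempt and no reset: what is moved stays moved. The work goes in short steps, Python scripts to look and compute and a tool call to move; the robot and the scene stay as the last step left them, time stands still between calls to the robot, and variables do not carry over. Pictures are saved under pics/ and viewed, and the job is handed in when it is done.

Besides the shell and the picture viewer there is one more tool, called after ">>>" as name(argument=value, ...) on one line, values as JSON. arm_command: Moves the arm, as the interface text tells. Its arguments: {"type":"object","properties":{"series":{"type":"array","items":{"type":"number"}},"force":{"type":"number"}},"required":["series"]}

```bash
mkdir -p pics; ls
python3 - <<'E'
from rig import bot, imaging, workorder, spot_in, mark_of
import cv2
print(bot.get_obs())
for n in ["scene","side","wrist"]:
    im=imaging.get_image(n); cv2.imwrite(f"pics/{n}0.png",im["color"][:,:,::-1])
    print(n,{k:v for k,v in im.items() if k!="color"})
    for t in ["pack1_center","tray_orange","tray_green","rack","glue","jar"]:
        print(t,[(d["point"],round(d["conf"],2)) for d in mark_of(t,n)][:7])
E
```

```text
pics
{'clock': 0.0, 'qpos': array([-9.54979279e-02,  4.94193778e-01,  1.34617712e+00,  6.40952210e-06,
        1.30250408e+00, -9.55114806e-02]), 'dq': array([-0.00015288,  0.00122961, -0.00071631,  0.00074011,  0.00123057,
        0.00045849]), 'joint_efforts': array([-2.68344644e-03, -8.82162237e+01, -3.83866239e+01, -4.40739132e-04,
        1.02696815e-02,  1.38197843e-04]), 'position': array([6.24613450e+02, 4.36048828e-02, 2.30678093e+02]), 'orientation': array([-3.14031677e+00, -1.28439691e-04,  1.57080809e+00]), 'ft_force': array([ 0.06180812, -0.93414389,  0.17933029]), 'wrist_torque': array([ 0.06828103, -0.01051353,  0.03771416]), 'grip_width': 85.12364945657097}
scene {'fovy': 53.84101569120355, 'cx': 319.256820013102, 'cy': 199.62387385968503, 'R': array([[-0.99465061,  0.10152856, -0.0190295 ],
       [ 0.07603655,  0.59493606, -0.80016844],
       [-0.06991861, -0.79733496, -0.59947339]]), 't': array([ 453.71523668,   54.40891312, 1235.75863167])}
pack1_center [([181.5, 359.4], 0.95), ([187.4, 259.3], 0.64), ([192.6, 313.6], 0.64), ([134.9, 316.6], 0.53), ([164.2, 390.3
[... 925 characters left out ...]
'fovy': 66.86112012808843, 'cx': 322.4057706773067, 'cy': 195.5442793411639, 'hand_eye': array([[-1.13476749e-04, -9.61651627e-01, -2.74273832e-01,
         6.91824973e+01],
       [ 9.99999980e-01, -6.44401533e-05, -1.87796876e-04,
        -1.36556945e+00],
       [ 1.62920923e-04, -2.74273848e-01,  9.61651616e-01,
        -1.43033842e+02],
       [ 0.00000000e+00,  0.00000000e+00,  0.00000000e+00,
         1.00000000e+00]])}
pack1_center [([371.6, 18.1], 0.67), ([332.3, 331.5], 0.59), ([263.3, 331.5], 0.21)]
tray_orange [([306.3, 204.9], 0.55)]
tray_green [([21.1, 170.9], 0.93)]
rack [([188.7, 360.5], 0.74)]
glue [([165.3, 210.3], 0.65), ([305.2, 202.2], 0.49)]
jar [([187.0, 359.7], 0.88)]
```

```bash
cd pics; python3 -c "
import cv2
for n in ['scene0','side0']:
    i=cv2.imread(n+'.png'); cv2.imwrite(n+'z.png',cv2.resize(i[90:350,150:500],(800,594),interpolation=3))"
```

```text
(no output)
```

View pics/scene0.png

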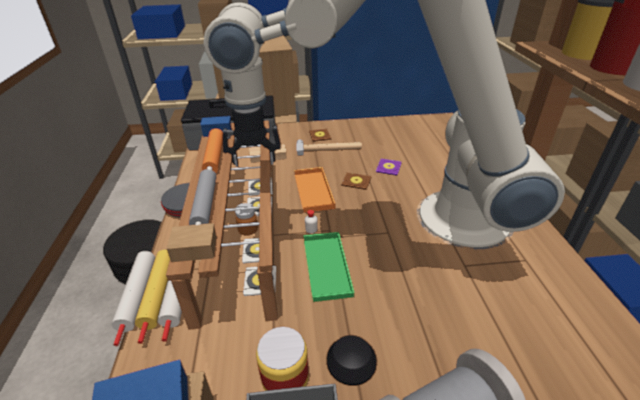

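View pics/side0.png

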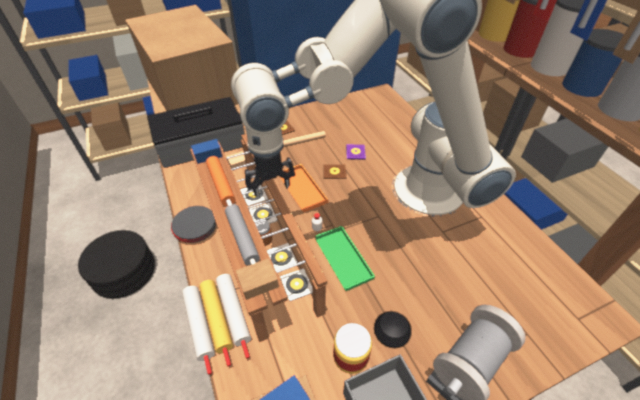

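View pics/wrist0.png

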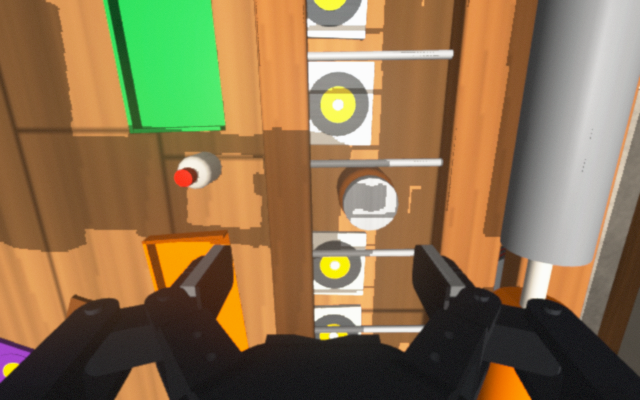

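View pics/scene0z.png

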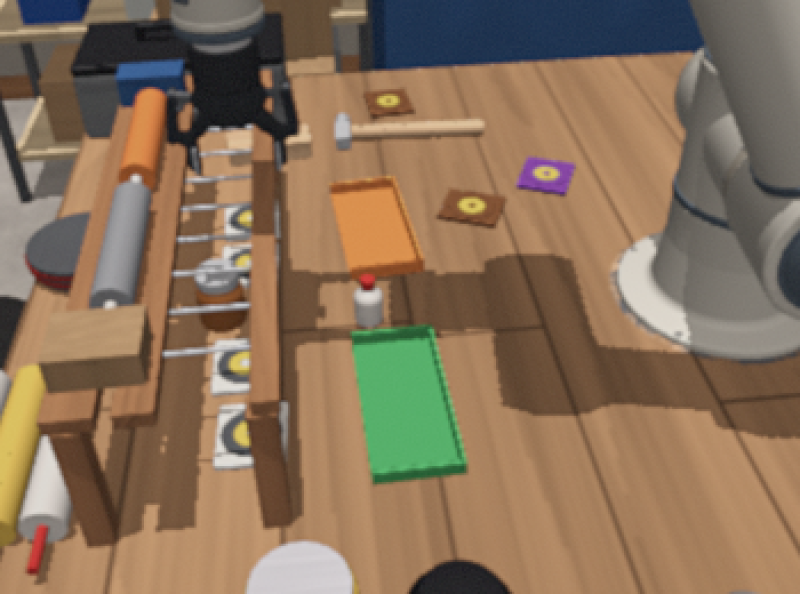

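View pics/side0z.png

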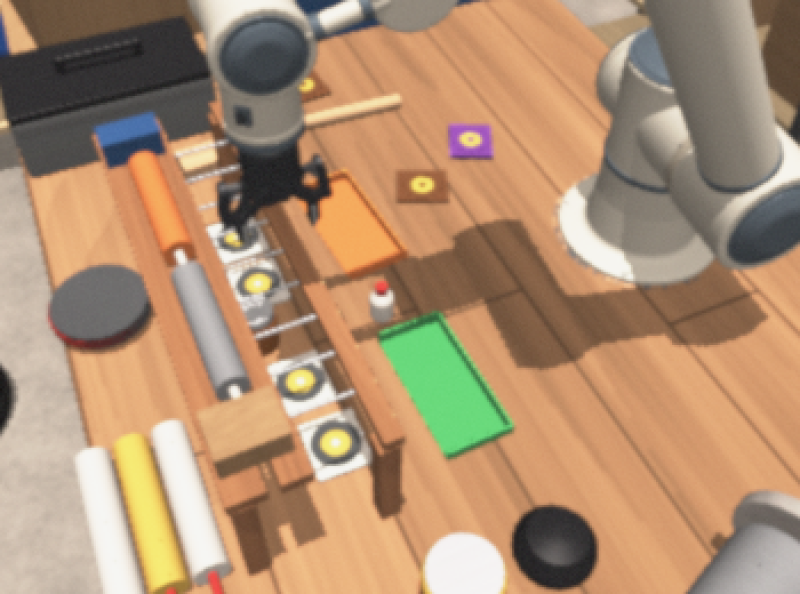

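The scene picture shows the green tray at about (328,267), orange at about (314,190), and the glue bottle between them at (311,222). Four white packs lie under the shelf, with labels in the side view at about (297,283), (281,256), (262,214) and (253,194). The jar stands in the middle. The brown and purple look-alikes are on the open bench.

```bash
cat > h.py <<'E'
from rig import bot, imaging, workorder, spot_in, mark_of
import cv2, numpy as np
from scipy.spatial.transform import Rotation as Ro
def cam(n):
    o=bot.get_obs(); im=imaging.get_image(n); c=im["color"]
    f=200/np.tan(np.radians(im["fovy"])/2)
    K=np.array([[f,0,im["cx"]],[0,f,im["cy"]],[0,0,1]])
    if n=="wrist":
        R=Ro.from_euler("xyz",o["orientation"]).as_matrix(); T=np.eye(4); T[:3,:3]=R; T[:3,3]=o["position"]
        W=np.linalg.inv(T@im["hand_eye"]); Rc,t=W[:3,:3],W[:3,3]
    else: Rc,t=im["R"],im["t"]
    return dict(c=c,K=K,R=Rc,t=t,o=o)
def ray(C,u,v):
    d=C["R"].T@np.linalg.solve(C["K"],[u,v,1.]); return -C["R"].T@C["t"],d
def plane(C,u,v,z):
    p,d=ray(C,u,v); return p+d*(z-p[2])/d[2]
def proj(C,X):
    x=(C["K"]@(C["R"]@np.asarray(X,float).T+C["t"][:,None])); return (x[:2]/x[2]).T
def tri(C1,u1,C2,u2):
    P=[C["K"]@np.c_[C["R"],C["t"]] for C in (C1,C2)]
    X=cv2.triangulatePoints(P[0],P[1],np.array(u1,float).reshape(2,1),np.array(u2,float).reshape(2,1)); return X[:3,0]/X[3,0]
def labels(C,amin=6):
    h=cv2.cvtColor(C["c"],cv2.COLOR_RGB2HSV)
    m=cv2.inRange(h,(25,150,110),(34,255,255))
    n,l,s,c=cv2.connectedComponentsWithStats(m)
    return [(c[i].round(1).tolist(),int(s[i,4]),s[i,:4].tolist()) for i in range(1,n) if s[i,4]>=amin]
def save(C,n,z=1): cv2.imwrite(f"pics/{n}.png",C["c"][:,:,::-1])
def ob():
    o=bot.get_obs(); print("t",round(o["clock"],2),"p",o["position"].round(1),"rpy",o["orientation"].round(3),"F",o["ft_force"].round(1),"w",round(o["grip_width"],1),"q",o["qpos"].round(2))
E
python3 - <<'E'
from h import *
Cs={n:cam(n) for n in ["scene","side","wrist"]}
for n,C in Cs.items():
    print(n)
    for l in labels(C):
        print(l, plane(C,*l[0],8).round(1))
    h=cv2.cvtColor(C["c"],cv2.COLOR_RGB2HSV)
    for nm,a,b in [("g",(55,150,60),(75,255,255)),("o",(9,215,150),(14,255,255))]:
        m=cv2.inRange(h,a,b); k,l,s,c=cv2.connectedComponentsWithStats(m)
        for i in range(1,k):
            if s[i,4]>400:
                ct=cv2.findContours((l==i).astype(np.uint8),0,1)[0][0]
                ap=cv2.approxPolyDP(cv2.convexHull(ct),4,True)[:,0]
                print(nm,s[i].tolist(),[(p.tolist(),plane(C,*p,0).round()[:2].tolist(),plane(C,*p,20).round()[:2].tolist()) for p in ap])
E
```

```text
scene
side
wrist
([329.6, 3.7], 231, [315, 0, 31, 10]) [631.2 177.2   8. ]
([335.1, 88.4], 28, [328, 87, 16, 5]) [638.1  92.    8. ]
([337.6, 106.2], 687, [321, 93, 34, 29]) [641.2  72.5   8. ]
([334.4, 266.7], 476, [320, 257, 30, 22]) [ 639.7 -135.     8. ]
([333.0, 324.6], 20, [328, 324, 11, 2]) [ 638.7 -227.4    8. ]
([324.0, 336.0], 63, [320, 333, 9, 7]) [ 625.8 -246.9    8. ]
([342.2, 334.4], 35, [338, 333, 10, 4]) [ 652.2 -244.1    8. ]
([9.5, 368.5], 118, [4, 363, 14, 13]) [ 153.5 -305.4    8. ]
g [104, 0, 120, 132, 12716] [([209, 0], [501.0, 183.0], [507.0, 177.0]), ([223, 124], [504.0, 52.0], [510.0, 53.0]), ([219, 129], [499.0, 46.0], [505.0, 47.0]), ([131, 131], [392.0, 44.0], [404.0, 45.0]), ([104, 0], [387.0, 183.0], [399.0, 177.0])]
o [142, 233, 88, 16, 439] [([229, 243], [498.0, -104.0], [505.0, -95.0]), ([147, 248], [386.0, -111.0], [399.0, -102.0]), ([142, 242], [381.0, -102.0], [394.0, -93.0]), ([227, 233], [496.0, -89.0], [503.0, -81.0])]
o [485, 364, 34, 36, 554] [([512, 367], [914.0, -311.0], [898.0, -290.0]), ([518, 377], [927.0, -330.0], [910.0, -309.0]), ([498, 399], [903.0, -374.0], [888.0, -350.0]), ([485, 399], [882.0, -374.0], [868.0, -350.0]), ([491, 364], [881.0, -305.0], [867.0, -285.0])]
```

>>> arm_command(series=[0, 0, 0.0, -0.04, 0, 0, 0, 0.02, -0.08, 0, 0, 0, 0.04, -0.12, 0, 0, 0, 0.07, -0.15, 0, 0, 0, 0.11, -0.16, 0, 0, 0, 0.15, -0.16, 0, 0, 0, 0.19, -0.16, 0, 0, 0, 0.23, -0.16, 0, 0, 0, 0.27, -0.16, 0, 0, 0, 0.31, -0.16, 0, 0, 0, 0.35, -0.16, 0, 0, 0, 0.39, -0.16, 0])

```text
clock: 2.2
position: [879.4, -0.0, 351.1]
orientation: [3.108, 0.0, 1.571]
ft_force: [0.3, 0.3, 0.3]
grip_width: -0.0
```

```bash
python3 -c "
from h import *; ob()"
```

```text
t 2.2 p [879.4  -0.  351.1] rpy [3.108 0.    1.571] F [0.3 0.3 0.3] w -0.0 q [-0.07  0.9   0.22  0.    1.99 -0.07]
```

>>> arm_command(series=[0, 0, 0.2, -0.1, 0, 0, 0, 0.2, -0.1, 0, 0, 0, 0.2, -0.1, 0, 0, 0, 0.2, -0.1, 0])

```text
clock: 2.53
position: [887.1, -0.0, 361.6]
orientation: [3.071, 0.0, 1.571]
ft_force: [1.2, 0.7, -0.3]
grip_width: -0.4
```

```bash
python3 -c "
from h import *; ob()"
```

```text
t 2.53 p [887.1  -0.  361.6] rpy [3.071 0.    1.571] F [ 1.2  0.7 -0.3] w -0.4 q [-0.07  0.89  0.22  0.    1.96 -0.07]
```

>>> arm_command(series=[0, 0, 1.0, 0, 0, 0, 0, 1.0, 0, 0, 0, 0, 1.0, 0, 0, 0, 0, 1.0, 0, 0])

```text
clock: 2.87
position: [922.2, -0.1, 311.6]
orientation: [3.038, 0.0, 1.571]
ft_force: [-0.1, -0.1, -0.9]
grip_width: -0.0
```

```bash
python3 -c "
from h import *; ob()"
```

```text
t 2.87 p [ 9.222e+02 -1.000e-01  3.116e+02] rpy [3.038 0.    1.571] F [-0.1 -0.1 -0.9] w -0.0 q [-0.07  0.95  0.22  0.01  1.87 -0.06]
```

>>> arm_command(series=[0, 0, 1.0, -0.3, 0])

```text
clock: 2.95
position: [930.1, -0.0, 310.0]
orientation: [3.016, -0.0, 1.571]
ft_force: [-0.1, -0.8, -1.3]
grip_width: 0.1
```

>>> arm_command(series=[0, 0, 1.0, -0.3, 0])

```text
clock: 3.03
position: [937.7, 0.0, 315.5]
orientation: [2.988, -0.0, 1.571]
ft_force: [0.1, -0.7, -0.1]
grip_width: 0.1
```

>>> arm_command(series=[0, 0, 1.0, -0.3, 0])

```text
clock: 3.12
position: [945.5, -0.0, 321.6]
orientation: [2.959, -0.0, 1.571]
ft_force: [-0.3, -0.2, 0.5]
grip_width: 0.1
```

>>> arm_command(series=[0, 0, 1.0, -0.3, 0])

```text
clock: 3.2
position: [953.5, -0.0, 328.4]
orientation: [2.928, -0.0, 1.571]
ft_force: [-0.0, 1.0, -0.6]
grip_width: 0.1
```

>>> arm_command(series=[0, 0, 1.0, -0.1, 0])

```text
clock: 3.28
position: [964.4, -0.0, 330.5]
orientation: [2.896, -0.0, 1.571]
ft_force: [0.5, 1.2, -0.2]
grip_width: -0.0
```

>>> arm_command(series=[0, 0, 1.0, -0.1, 0])

```text
clock: 3.37
position: [975.6, -0.1, 331.0]
orientation: [2.864, 0.0, 1.571]
ft_force: [0.5, 0.3, -1.1]
grip_width: -0.1
```

>>> arm_command(series=[0, 0, 1.0, -0.1, 0])

```text
clock: 3.45
position: [986.0, -0.0, 333.3]
orientation: [2.833, 0.0, 1.571]
ft_force: [0.2, 0.6, -0.8]
grip_width: 0.2
```

>>> arm_command(series=[0, 0, 1.0, 0, 0])

```text
clock: 3.53
position: [997.4, -0.0, 334.5]
orientation: [2.8, 0.0, 1.571]
ft_force: [0.3, 0.0, 0.4]
grip_width: 0.1
```

>>> arm_command(series=[0, 0, 1.0, 0, 0])

```text
clock: 3.62
position: [1008.5, -0.0, 335.4]
orientation: [2.768, 0.0, 1.571]
ft_force: [-0.4, -0.0, 0.6]
grip_width: -0.1
```

>>> arm_command(series=[0, 0, 1.0, 0, 0])

```text
clock: 3.7
position: [1018.9, -0.1, 337.9]
orientation: [2.737, 0.0, 1.571]
ft_force: [0.2, -0.4, -0.3]
grip_width: 0.1
```

>>> arm_command(series=[0, 0, 1.0, 0, 0])

```text
clock: 3.78
position: [1028.7, -0.0, 341.8]
orientation: [2.706, 0.0, 1.571]
ft_force: [0.6, 0.3, 0.2]
grip_width: 0.2
```

>>> arm_command(series=[0, 0, 1.0, 0, 0])

```text
clock: 3.87
position: [1037.9, -0.0, 347.0]
orientation: [2.674, 0.001, 1.571]
ft_force: [0.2, 0.4, -0.3]
grip_width: -0.1
```

>>> arm_command(series=[0, 0, 1.0, 0, 0])

```text
clock: 3.95
position: [1046.5, -0.0, 353.3]
orientation: [2.643, 0.001, 1.571]
ft_force: [0.8, -0.2, 0.8]
grip_width: -0.2
```

>>> arm_command(series=[0, 0, 1.0, 0.1, 0])

```text
clock: 4.03
position: [1056.3, -0.0, 358.4]
orientation: [2.61, 0.001, 1.571]
ft_force: [-0.3, 0.0, 1.3]
grip_width: -0.1
```

>>> arm_command(series=[0, 0, 1.0, 0.1, 0])

```text
clock: 4.12
position: [1065.7, -0.1, 362.7]
orientation: [2.579, 0.001, 1.571]
ft_force: [0.4, 0.3, -0.7]
grip_width: 0.3
```

>>> arm_command(series=[0, 0, 1.0, 0.1, 0])

```text
clock: 4.2
position: [1074.4, -0.1, 368.7]
orientation: [2.548, 0.001, 1.571]
ft_force: [-0.4, -0.7, 0.7]
grip_width: 0.3
```

>>> arm_command(series=[0, 0, 1.0, 0.1, 0])

```text
clock: 4.28
position: [1082.3, -0.1, 375.9]
orientation: [2.517, 0.001, 1.571]
ft_force: [-0.4, -0.4, 0.7]
grip_width: 0.1
```

>>> arm_command(series=[0, 0, 1.0, 0.1, 0])

```text
clock: 4.37
position: [1089.6, -0.1, 384.3]
orientation: [2.486, 0.001, 1.57]
ft_force: [0.1, 1.8, 0.0]
grip_width: 0.0
```

>>> arm_command(series=[0, 0, 1.0, 0.1, 0])

```text
clock: 4.45
position: [1096.3, -0.1, 393.7]
orientation: [2.455, 0.001, 1.57]
ft_force: [-0.1, 0.5, -0.2]
grip_width: 0.1
```

>>> arm_command(series=[0, 0, -0.56, -0.38, 0, 0, 0, -0.56, -0.38, 0, 0, 0, -0.56, -0.38, 0, 0, 0, -0.56, -0.38, 0, 0, 0, -0.56, -0.38, 0, 0, 0, -0.56, -0.38, 0, 0, 0, -0.56, -0.38, 0, 0, 0, -0.56, -0.38, 0, 0, 0, -0.56, -0.38, 0, 0, 0, -0.56, -0.38, 0, 0, 0, -0.56, -0.38, 0, 0, 0, -0.56, -0.38, 0])

```text
clock: 5.45
position: [642.2, -0.0, 354.0]
orientation: [2.452, 0.002, 1.57]
ft_force: [0.7, 0.2, 0.6]
grip_width: 0.1
```

```bash
python3 -c "
from h import *; ob()"
```

```text
t 5.45 p [642.2  -0.  354. ] rpy [2.452e+00 2.000e-03 1.570e+00] F [0.7 0.2 0.6] w 0.1 q [-0.14  0.16  1.73  0.16  0.57 -0.24]
```

Run:
```python
import numpy as np
from scipy.optimize import least_squares
D=[([.494,1.346,1.3025],625,231),([.9,.22,1.99],879.4,351.1),([.89,.22,1.96],887,361.6),([.95,.22,1.87],922,311.6),([.16,1.73,.57],642,354)]
def fk(p,q):
    a,b,c=q[0],q[0]+q[1],sum(q); h,L1,L2,L3,e=p
    return np.array([L1*np.sin(a)+L2*np.sin(b)+L3*np.sin(c)+e, h+L1*np.cos(a)+L2*np.cos(b)+L3*np.cos(c)])
r=least_squares(lambda p:np.concatenate([fk(p,q)-[x,z] for q,x,z in D]+[[p[4]*.1]]),[300,450,400,300,0])
print(r.x,r.fun.round(1))
for x,z in [(400,330),(420,8),(450,8),(480,8),(620,8),(650,8)]:
  for t in (.69,.6):
    s=least_squares(lambda q:np.append(fk(r.x,q)-[x,z],100*(sum(q)-np.pi+t)),[.3,1.8,.6]); print(x,z,t,s.x.round(2),s.cost.round(3))
```

```text
[  49.90219724  772.81426099  472.36763374  382.98095348 -174.65441006] [ 21.8  -9.3 -11.4   2.2 -10.6   2.8   5.7  -8.9  -3.7  13.2 -17.5]
400 330 0.69 [-0.13  2.12  0.47] 0.0
400 330 0.6 [-0.11  2.05  0.6 ] 0.0
420 8 0.69 [ 0.37  2.62 -0.54] 0.0
420 8 0.6 [ 0.33  2.54 -0.33] 0.0
450 8 0.69 [ 0.38  2.56 -0.49] 0.0
450 8 0.6 [ 0.35  2.49 -0.3 ] 0.0
480 8 0.69 [ 0.4   2.51 -0.45] 0.0
480 8 0.6 [ 0.37  2.43 -0.26] 0.0
620 8 0.69 [ 0.48  2.24 -0.27] 0.0
620 8 0.6 [ 0.47  2.17 -0.1 ] 0.0
650 8 0.69 [ 0.5   2.18 -0.23] 0.0
650 8 0.6 [ 0.49  2.11 -0.06] 0.0
```

>>> arm_command(series=[0, -0.06, -0.2, -0.13, 0, 0, -0.06, -0.2, -0.13, 0, 0, -0.06, -0.2, -0.13, 0, 0, -0.06, -0.2, -0.13, 0, 0, -0.06, -0.2, -0.13, 0, 0, -0.06, -0.2, -0.13, 0, 0, -0.06, -0.2, -0.13, 0])

```text
clock: 6.03
position: [401.6, -60.3, 327.3]
orientation: [2.45, 0.003, 1.568]
ft_force: [1.5, 0.8, -0.6]
grip_width: -0.0
```

Run:
```python
from h import *
ob(); o=bot.get_obs(); print(o["qpos"].round(4),o["position"].round(2),o["orientation"].round(4))
C=cam("wrist"); save(C,"w1"); 
C=cam("scene"); save(C,"s1"); C=cam("side"); save(C,"d1")
import pickle
```

```text
t 6.03 p [401.6 -60.3 327.3] rpy [2.45  0.003 1.568] F [ 1.5  0.8 -0.6] w -0.0 q [-0.61 -0.21  2.17  0.61  0.68 -1.  ]
[-0.6112 -0.2082  2.1681  0.6142  0.68   -0.9958] [401.59 -60.26 327.3 ] [2.4503 0.0032 1.5681]
```

View pics/w1.png

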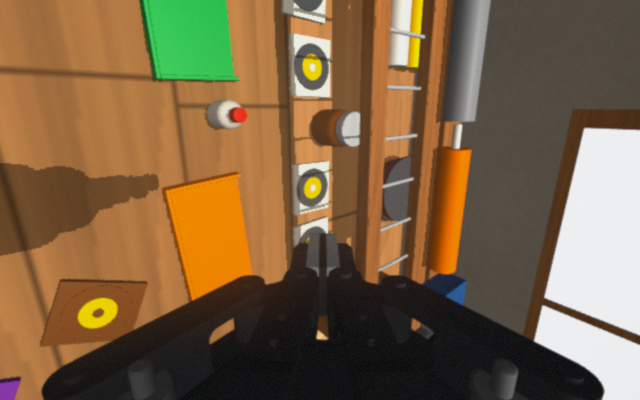

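View pics/s1.png

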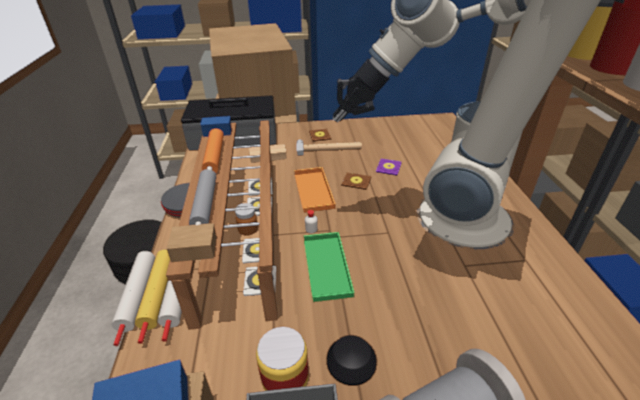

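```bash
cat > kin.py <<'E'
import numpy as np
from scipy.spatial.transform import Rotation as Ro
from scipy.optimize import least_squares
D=[([-.0955,.4942,1.3462,0,1.3025,-.0955],[624.6,0,230.7],[-3.1403,0,1.5708],1),
([-.07,.9,.22,0,1.99,-.07],[879.4,0,351.1],[3.108,0,1.571],.2),([-.07,.89,.22,0,1.96,-.07],[887.1,0,361.6],[3.071,0,1.571],.2),
([-.07,.95,.22,.01,1.87,-.06],[922.2,-.1,311.6],[3.038,0,1.571],.2),([-.14,.16,1.73,.16,.57,-.24],[642.2,0,354],[2.452,.002,1.57],.2),
([-0.6112,-0.2082,2.1681,0.6142,0.68,-0.9958],[401.59,-60.26,327.3],[2.4503,.0032,1.5681],1)]
Z=lambda a:Ro.from_euler('z',a).as_matrix()
Y=lambda a:Ro.from_euler('y',a).as_matrix()
def rots(q,s4=1,s6=-1):
    R1=Z(q[0]);R2=R1@Y(q[1]);R3=R2@Y(q[2]);R4=R3@Z(s4*q[3]);R5=R4@Y(q[4]);R6=R5@Z(s6*q[5]+np.pi/2*-s6*0);return R1,R2,R3,R4,R5,R6
def cols(q):
    R1,R2,R3,R4,R5,R6=rots(q); ez=np.array([0,0,1.]);ey=np.array([0,1.,0]);ex=np.array([1.,0,0])
    return np.stack([ez,R1@ey,R2@ez,R3@ex,R3@ez,R4@ey,R5@ez],1)
if __name__=="__main__":
    for s4 in(1,-1):
        for s6 in(1,-1):
            print(s4,s6,[np.round((Ro.from_matrix(rots(q,s4,s6)[-1]).inv()*Ro.from_euler('xyz',o)).as_rotvec(),3).tolist() for q,p,o,w in D])
    for reg in (1e-3,.05):
        A=np.concatenate([w*cols(q) for q,p,o,w in D]);b=np.concatenate([w*np.array(p) for q,p,o,w in D])
        x=np.linalg.solve(A.T@A+reg*np.eye(7),A.T@b); print(x.round(1),(A@x-b).round(1))
E
python3 kin.py
```

```text
1 1 [[0.0, -0.0, 1.571], [-0.003, 0.0, 1.571], [-0.003, 0.005, 1.571], [0.001, -0.003, 1.564], [0.001, 0.003, 1.567], [-0.0, 0.0, 1.571]]
1 -1 [[0.0, -0.0, 1.38], [-0.003, 0.0, 1.431], [-0.003, 0.005, 1.431], [0.0, -0.003, 1.444], [0.002, 0.002, 1.087], [-0.0, 0.0, -0.421]]
-1 1 [[0.0, -0.0, 1.571], [-0.003, 0.0, 1.571], [-0.003, 0.005, 1.571], [-0.015, 0.011, 1.558], [-0.17, 0.106, 1.832], [-0.959, -0.205, 2.422]]
-1 -1 [[0.0, -0.0, 1.38], [-0.003, 0.0, 1.431], [-0.003, 0.005, 1.431], [-0.014, 0.012, 1.438], [-0.131, 0.134, 1.353], [-0.532, 0.532, 0.555]]
[245.   58.5 596.2 110.3 383.    2.1 330.9] [ 0.5  1.  -0.1 -1.4 -0.1  0.3 -1.2 -0.2  0.  -1.1 -0.  -0.2 -0.5 -0.
  0.  -0.7 -0.7 -0.2]
[9.580e+01 3.790e+01 5.069e+02 5.000e-01 3.842e+02 4.740e+01 2.026e+02] [ -8.8  26.8   5.9 -25.1   6.5   4.9 -26.    6.5   4.3 -26.3   6.4   5.5
 -11.5   4.2  -5.5 -14.7 -27.5 -12.6]
```

```bash
cat >> kin.py <<'E'
PX=np.array([245.,58.5,596.2,110.3,383.,2.1,330.9])
lo=np.array([-2.91,-.82,.22,-1.22,.12,-3.08]);hi=np.array([2.91,2.16,2.67,4.37,2.79,3.08])
def fk(q): return cols(q)@PX, rots(q,1,1)[-1]@Z(np.pi/2)
def ik(p,R,q0):
    def f(q):
        a,b=fk(q); return np.concatenate([(a-p)/100,Ro.from_matrix(b.T@R).as_rotvec()])
    s=least_squares(f,np.clip(q0,lo+1e-3,hi-1e-3),bounds=(lo,hi)); return s.x,np.abs(s.fun).max()
def iks(p,R,n=30,seed=0):
    g=np.random.default_rng(seed); S=[]
    for k in range(n):
        q,e=ik(p,R,g.uniform(lo,hi))
        if e<1e-3 and not any(np.abs(q-s).max()<.05 for s in S): S.append(q)
    return S
def Rt(tilt,turn=0): return Ro.from_euler('xyz',[np.pi-tilt,0,np.pi/2]).as_matrix()@Z(turn)
E
python3 - <<'E'
from kin import *
for t in (.69,):
  for turn in (0,np.pi/2,-np.pi/2):
    for p in [(625,-245,15),(625,-135,15),(625,70,15),(625,180,15),(440,-150,15),(440,110,15)]:
        print(t,round(turn,2),p,[s.round(2).tolist() for s in iks(np.array(p),Rt(t,turn),16)])
E
```

```text
0.69 0 (625, -245, 15) [[-0.65, 0.79, 1.94, 1.95, 0.43, -2.52]]
0.69 0 (625, -135, 15) [[-0.45, 0.78, 2.05, 2.42, 0.43, -2.82]]
0.69 0 (625, 70, 15) []
0.69 0 (625, 180, 15) [[0.28, 0.78, 2.01, 3.67, 0.36, 2.86]]
0.69 0 (440, -150, 15) [[-0.79, 0.9, 2.49, 2.52, 0.88, 2.91]]
0.69 0 (440, 110, 15) [[0.22, 0.95, 2.55, 3.31, 1.04, -3.05]]
0.69 1.57 (625, -245, 15) [[-0.65, 0.79, 1.94, 1.95, 0.43, -0.95]]
0.69 1.57 (625, -135, 15) [[-0.45, 0.78, 2.05, 2.42, 0.43, -1.25]]
0.69 1.57 (625, 70, 15) [[0.03, 0.78, 2.09, 3.19, 0.42, -1.59]]
0.69 1.57 (625, 180, 15) [[0.28, 0.78, 2.01, 3.67, 0.36, -1.85]]
0.69 1.57 (440, -150, 15) [[-0.79, 0.9, 2.49, 2.52, 0.88, -1.8]]
0.69 1.57 (440, 110, 15) [[0.22, 0.95, 2.55, 3.31, 1.04, -1.48]]
0.69 -1.57 (625, -245, 15) [[-0.65, 0.79, 1.94, 1.95, 0.43, 2.2]]
0.69 -1.57 (625, -135, 15) [[-0.45, 0.78, 2.05, 2.42, 0.43, 1.89]]
0.69 -1.57 (625, 70, 15) [[0.03, 0.78, 2.09, 3.19, 0.42, 1.55]]
0.69 -1.57 (625, 180, 15) [[0.28, 0.78, 2.01, 3.67, 0.36, 1.29]]
0.69 -1.57 (440, -150, 15) [[-0.79, 0.9, 2.49, 2.52, 0.88, 1.34]]
0.69 -1.57 (440, 110, 15) [[0.22, 0.95, 2.55, 3.31, 1.04, 1.66]]
```

Run:
```python
from h import *
import pickle
Cs={n:cam(n) for n in ["wrist","side","scene"]}
pickle.dump(Cs,open("C1.pkl","wb"))
for n,C in Cs.items():
    for t in ["pack1_center","tray_orange","tray_green","rack","glue","jar"]:
        print(n,t,[(d["point"],plane(C,d["point"][1],d["point"][0],8 if t[0]=='p' else 0).round()[:2].tolist(),round(d["conf"],2)) for d in mark_of(t,n) if d["conf"]>.3])
    C["c"]=C["c"]; print(labels(C))
i=Cs["side"]["c"][:,:,::-1]; cv2.imwrite("pics/d1z.png",cv2.resize(i[120:320,200:400],(800,800),interpolation=2)[:,:])
i=Cs["wrist"]["c"][:,:,::-1]; cv2.imwrite("pics/w1z.png",cv2.resize(i[0:260,130:380],(570,592),interpolation=2))
```

```text
wrist pack1_center [([242.5, 310.2], [639.0, -243.0], 0.73), ([311.0, 88.8], [295.0, -232.0], 0.61)]
wrist tray_orange [([248.3, 212.0], [454.0, -200.0], 0.91)]
wrist tray_green []
wrist rack []
wrist glue [([116.2, 216.2], [481.0, -3.0], 0.59)]
wrist jar [([125.1, 321.1], [674.0, -22.0], 0.63)]
[([416.6, 16.1], 166, [413, 0, 8, 33]), ([414.0, 51.6], 159, [411, 37, 7, 30]), ([308.8, 66.1], 326, [300, 53, 19, 26]), ([309.6, 187.1], 219, [302, 177, 16, 21]), ([306.5, 238.5], 8, [305, 237, 4, 4]), ([92.9, 312.8], 792, [74, 298, 39, 30])]
side pack1_center [([172.0, 329.1], [323.0, -240.0], 0.64), ([195.3, 254.6], [639.0, -237.0], 0.63), ([150.4, 355.3], [163.0, -318.0], 0.53)]
side tray_orange [([189.3, 298.7], [470.0, -206.0], 0.79)]
side tray_green [([256.1, 344.2], [445.0, 151.0], 0.71)]
side rack [([195.5, 254.7], [638.0, -244.0], 0.74)]
side glue [([227.4, 315.1], [486.0, -3.0], 0.56)]
side jar [([283.5, 296.7], [630.0, 185.0], 0.6), ([236.1, 267.1], [657.0, -35.0], 0.57)]
[]
scene pack1_center [([180.9, 359.2], [291.0, -229.0], 0.95), ([168.8, 389.6], [165.0, -293.0], 0.86), ([135.6, 319.4], [395.0, -588.0], 0.56), ([186.8, 259.0], [643.0, -238.0], 0.5)]
scene tray_orange [([192.3, 312.2], [461.0, -193.0], 0.8), ([264.8, 326.5], [452.0, 152.0], 0.56)]
scene tray_green [([268.1, 324.2], [459.0, 163.0], 0.57), ([250.1, 257.9], [641.0, 71.0], 0.33)]
scene rack []
scene glue [([227.1, 311.6], [479.0, -11.0], 0.59)]
scene jar [([229.7, 248.6], [671.0, -22.0], 0.68)]
[]
```

View pics/w1z.png

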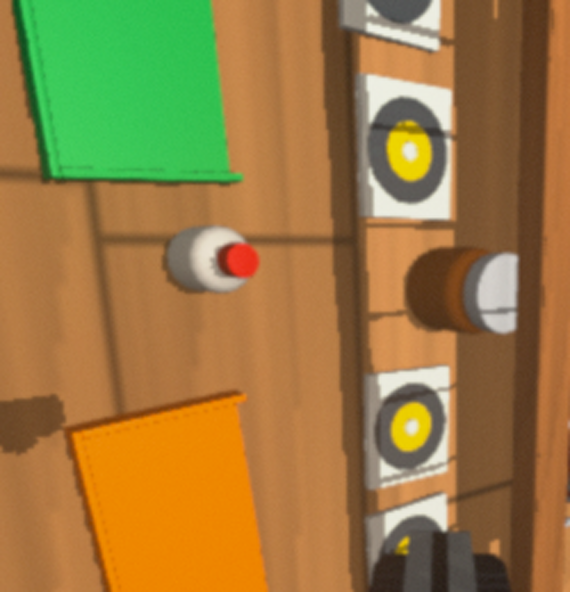

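```bash
cat > fit.py <<'E'
from h import *
import pickle
from scipy.optimize import minimize
Cs=pickle.load(open("C1.pkl","rb")); W=Cs["wrist"]
S=570/250
def wp(u,v,z): return plane(W,130+(u+.5)/S-.5,(v+.5)/S-.5,z)[:2].round(1)
print("B ctr",wp(410,152,8),"C ctr",wp(412,428,8))
for nm,L in dict(A=[(362,26),(438,48)],B=[(366,76),(452,90),(452,219),(366,218)],C=[(376,374),(448,366),(447,477),(376,487)],D=[(376,513),(446,494)]).items(): print(nm,[wp(u,v,8).tolist() for u,v in L])
print("green rim",wp(48,181,20),wp(241,182,20),"orange rim",wp(70,430,20),wp(243,395,20))
print("shelf near edge at z170?",wp(540,0,170),wp(515,592,170),wp(540,0,190),wp(515,592,190))
pk={"g":((50,120,50),(80,255,255)),"o":((8,200,120),(15,255,255))}
box=np.array([[x,y,z] for x in(-55,50) for y in(-115,115) for z in(0,20)],float)
floor=None
def sil(C,p,sc=4):
    c,s=np.cos(p[2]),np.sin(p[2]); X=box.copy(); X[:,0]=p[0]+c*box[:,0]-s*box[:,1]; X[:,1]=p[1]+s*box[:,0]+c*box[:,1]
    # floor+walls silhouette: walls high on -x and sides; open edge low -> drop (50, +-, ) only ends of side walls are high, hull ok
    m=np.zeros((400*sc,640*sc),np.uint8)
    P=[X[:,:]]
    u=(proj(C,X)+.5)*sc-.5
    cv2.fillConvexPoly(m,cv2.convexHull(u.astype(np.float32)).astype(np.int32),1); 
    return cv2.resize(m.astype(np.float32),(640,400),interpolation=cv2.INTER_AREA)
for nm,x0 in [("g",(450,160,0.)),("o",(455,-200,0.1))]:
    M={}
    for n in ("side","scene"):
        h=cv2.cvtColor(Cs[n]["c"],cv2.COLOR_RGB2HSV); m=cv2.inRange(h,*pk[nm]); k,l,s,c=cv2.connectedComponentsWithStats(m)
        u=proj(Cs[n],np.array([[x0[0],x0[1],0]]))[0]
        i=min([i for i in range(1,k) if s[i,4]>300],key=lambda i:np.hypot(*(c[i]-u))); M[n]=(l==i).astype(np.float32)
    for use in (("side",),("scene",),("side","scene")):
        f=lambda p:sum(np.abs(sil(Cs[n],[p[0],p[1],p[2]/100])-M[n]).sum()/M[n].sum() for n in use)
        r=minimize(f,[x0[0],x0[1],x0[2]*100],method="Nelder-Mead",options=dict(initial_simplex=[[x0[0],x0[1],x0[2]*100],[x0[0]+15,x0[1],x0[2]*100],[x0[0],x0[1]+15,x0[2]*100],[x0[0],x0[1],x0[2]*100+10]]))
        print(nm,use,r.x[:2].round(1),"yaw",round(r.x[2]/100,3),round(r.fun,3))
E
python3 fit.py
```

```text
B ctr [642.6  74.2] C ctr [ 641.3 -132.8]
A [[603.8, 148.5], [669.1, 145.7]]
B [[605.9, 119.0], [682.6, 119.9], [683.1, 28.8], [602.6, 27.7]]
C [[607.6, -84.7], [679.4, -86.4], [678.6, -182.7], [604.7, -175.0]]
D [[604.0, -197.0], [677.5, -198.0]]
green rim [400.   40.8] [504.9  45.8] orange rim [392.4 -89.8] [495.2 -83.8]
shelf near edge at z170? [600.8 125.6] [ 596.9 -198.3] [579.4 116.9] [ 575.7 -182.8]
g ('side',) [457.4 153.2] yaw 0.019 0.178
g ('scene',) [453.8 155. ] yaw 0.019 0.107
g ('side', 'scene') [454.3 156.1] yaw 0.028 0.293Traceback (most recent call last):
  File "fit.py", line 27, in <module>
    i=min([i for i in range(1,k) if s[i,4]>300],key=lambda i:np.hypot(*(c[i]-u))); M[n]=(l==i).astype(np.float32)
ValueError: min() iterable argument is empty
```

```bash
sed -i 's/"o":((8,200,120),(15,255,255))/"o":((10,195,130),(15,255,255))/' fit.py
python3 - <<'E'
from h import *
import pickle
Cs=pickle.load(open("C1.pkl","rb"))
C=Cs["side"]
for u,v in [(296.6,283),(281.3,256.3),(262.4,213.9),(252.8,194.1)]: print(plane(C,u,v,8).round(1), C["c"][int(v),int(u)])
for n in("side","scene"):
    h=cv2.cvtColor(Cs[n]["c"],cv2.COLOR_RGB2HSV); u=proj(Cs[n],np.array([[450,-200,0.]]))[0].astype(int); print(n,u,h[u[1],u[0]],h[u[1]+5,u[0]])
    i=Cs[n]["c"][:,:,::-1]; x0,y0=u-[100,60]; cv2.imwrite(f"pics/{n}1z.png",cv2.resize(i[y0:y0+150,x0:x0+200],(800,600),interpolation=2))
E
```

```text
[631.4 187.5   8. ] [246 245 240]
[641.3  71.5   8. ] [246 245 237]
[ 641.2 -134.2    8. ] [246 244 225]
[ 643.9 -246.     8. ] [244 235 166]
side [303 188] [ 16 157 246] [ 16 157 246]
scene [315 190] [ 14 163 218] [ 14 163 218]
```

View pics/side1z.png

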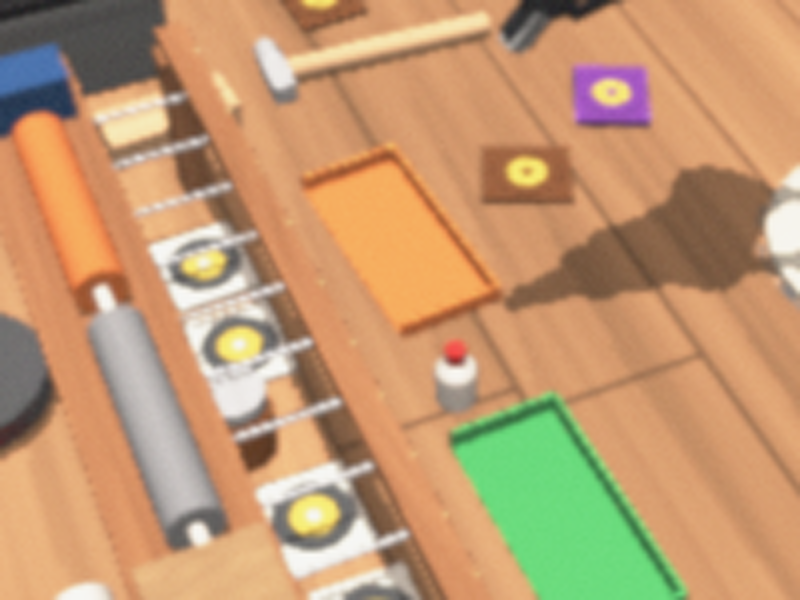

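```bash
sed -i 's/"o":((10,195,130),(15,255,255))/"o":((12,148,150),(20,255,255))/' fit.py
python3 - <<'E'
from h import *
import pickle
Cs=pickle.load(open("C1.pkl","rb"))
C=Cs["side"]
for (u,v) in [(390,146),(500,292),(402,331),(302,180)]:
    for z in (0,20): print((u,v),z,plane(C,203+(u+.5)/4-.5,128+(v+.5)/4-.5,z).round(1)[:2])
E
timeout 300 python3 fit.py | tail -6
```

```text
(390, 146) 0 [ 410.2 -341.2]
(390, 146) 20 [ 417.7 -319.9]
(500, 292) 0 [ 391.  -104.2]
(500, 292) 20 [398.8 -87.4]
(402, 331) 0 [495.3 -96.1]
(402, 331) 20 [501.2 -79.4]
(302, 180) 0 [ 511.9 -329.3]
(302, 180) 20 [ 517.5 -308.3]
g ('side',) [457.4 153.2] yaw 0.019 0.178
g ('scene',) [453.8 155. ] yaw 0.019 0.107
g ('side', 'scene') [454.3 156.1] yaw 0.028 0.293
o ('side',) [ 458.3 -211.2] yaw 0.072 0.186
o ('scene',) [ 460.  -222.2] yaw 0.08 0.178
o ('side', 'scene') [ 458.9 -215.4] yaw 0.079 0.374
```

```bash
cat > path.py <<'E'
from kin import *
import sys
def run(q,wps,step=20):
    p,_=fk(q); 
    R0=fk(q)[1]; turn=0
    for (x,y,z,tr) in wps:
        a=p.copy(); t0=turn; tgt=np.array([x,y,z],float)
        n=max(1,int(np.ceil(max(np.linalg.norm(tgt-a)/step,abs(tr-t0)/6))))
        md=0;mn=9;me=0
        for k in range(1,n+1):
            pp=a+(tgt-a)*k/n; R=R0@Z(np.radians(t0+(tr-t0)*k/n))
            qn,e=ik(pp,R,q); md=max(md,np.abs(qn-q).max()); mn=min(mn,qn[4]); me=max(me,e); q=qn
        p=tgt;turn=tr
        print((x,y,z,tr),n,"q",q.round(2),"maxstep",md.round(3),"minq5",mn.round(2),"err",round(me,4))
    return q
if __name__=="__main__":
    q0=np.array([-0.6112,-0.2082,2.1681,0.6142,0.68,-0.9958])
    print("A");run(q0,[(400,-60,327,90),(430,-133,200,90),(470,-133,80,90),(540,-133,60,90),(625,-133,15,90),(440,-148,15,90)])
    print("B");run(q0,[(400,-150,327,90),(430,-200,200,90),(500,-180,80,90),(560,-133,40,90),(625,-133,15,90),(440,-148,15,90),(450,-148,60,90),(450,0,120,90),(540,73,60,90),(620,73,15,90),(437,104,15,90),(450,104,100,90),(540,-244,60,90),(625,-244,15,90),(447,-252,15,90),(450,-252,100,90),(540,190,60,90),(620,190,15,90),(435,208,15,90)])
E
python3 path.py
```

```text
A
(400, -60, 327, 90) 15 q [-0.61 -0.21  2.17  0.61  0.68  0.58] maxstep 0.105 minq5 0.68 err 0.0
(430, -133, 200, 90) 8 q [-0.77  0.19  2.33  1.41  0.46 -0.47] maxstep 0.156 minq5 0.46 err 0.0
(470, -133, 80, 90) 7 q [-0.67  0.63  2.4   2.38  0.61 -1.45] maxstep 0.179 minq5 0.45 err 0.0
(540, -133, 60, 90) 4 q [-0.54  0.67  2.25  2.41  0.51 -1.34] maxstep 0.039 minq5 0.51 err 0.0
(625, -133, 15, 90) 5 q [-0.44  0.78  2.06  2.45  0.43 -1.27] maxstep 0.039 minq5 0.43 err 0.0
(440, -148, 15, 90) 10 q [-0.78  0.91  2.49  2.53  0.89 -1.81] maxstep 0.07 minq5 0.47 err 0.0
B
(400, -150, 327, 90) 15 q [-0.92 -0.12  2.11  0.75  0.84  0.23] maxstep 0.089 minq5 0.69 err 0.0
(430, -200, 200, 90) 7 q [-0.94  0.24  2.24  1.25  0.57 -0.43] maxstep 0.118 minq5 0.57 err 0.0
(500, -180, 80, 90) 8 q [-0.72  0.61  2.27  2.14  0.52 -1.23] maxstep 0.123 minq5 0.49 err 0.0
(560, -133, 40, 90) 5 q [-0.51  0.72  2.21  2.46  0.51 -1.37] maxstep 0.074 minq5 0.51 err 0.0
(625, -133, 15, 90) 4 q [-0.44  0.78  2.06  2.45  0.43 -1.27] maxstep 0.038 minq5 0.43 err 0.0
(440, -148, 15, 90) 10 q [-0.78  0.91  2.49  2
[... 574 characters left out ...]
] maxstep 0.103 minq5 0.57 err 0.0
(540, -244, 60, 90) 19 q [-0.78  0.67  2.11  1.91  0.49 -1.03] maxstep 0.092 minq5 0.49 err 0.0
(625, -244, 15, 90) 5 q [-0.65  0.79  1.94  1.97  0.43 -0.96] maxstep 0.036 minq5 0.43 err 0.0
(447, -252, 15, 90) 9 q [-0.98  0.81  2.29  2.12  0.67 -1.52] maxstep 0.071 minq5 0.45 err 0.0
(450, -252, 100, 90) 5 q [-0.98  0.55  2.24  1.72  0.56 -1.02] maxstep 0.114 minq5 0.56 err 0.0
(540, 190, 60, 90) 23 q [ 0.38  0.67  2.17  3.76  0.42 -1.85] maxstep 0.102 minq5 0.42 err 0.0
(620, 190, 15, 90) 5 q [ 0.31  0.78  2.01  3.73  0.37 -1.88] maxstep 0.035 minq5 0.37 err 0.0
(435, 208, 15, 90) 10 q [ 0.57  0.84  2.38  3.66  0.76 -1.51] maxstep 0.043 minq5 0.41 err 0.0
```

>>> arm_command(series=[0, -0.012, -0.005, 0.01, 7, 0, -0.024, -0.01, 0.02, 14, 0, -0.036, -0.015, 0.03, 21, 0, -0.048, -0.02, 0.04, 28, 0, -0.06, -0.025, 0.05, 35, 0, -0.072, -0.03, 0.06, 42, 0, -0.084, -0.035, 0.07, 49, 0, -0.096, -0.04, 0.08, 56, 0, -0.108, -0.045, 0.09, 63, 0, -0.12, -0.05, 0.1, 70, 0, -0.13, -0.055, 0.11, 77, 0, -0.14, -0.06, 0.116, 84])

```text
clock: 8.23
position: [432.8, -201.0, 199.0]
orientation: [3.059, -0.685, 0.128]
ft_force: [0.4, 0.1, -0.0]
grip_width: 0.3
```

```bash
cat >> h.py <<'E'
def to(*pts, turn=0):
    """tool-frame shifts (m) for world targets"""
    o=bot.get_obs(); R=Ro.from_euler("xyz",o["orientation"]).as_matrix()
    ob(); print("toolz",R[:,2].round(3),"toolx",R[:,0].round(3))
    for p in pts:
        d=R.T@(np.array(p,float)-o["position"]); print(p,"->",(d/1000).round(4).tolist(),round(float(np.linalg.norm(d)),1))
E
python3 -c "
from h import *; to((500,-180,80),(560,-134,50))"
```

```text
t 8.23 p [ 432.8 -201.   199. ] rpy [ 3.059 -0.685  0.128] F [ 0.4  0.1 -0. ] w 0.3 q [-0.94  0.25  2.23  1.24  0.57 -0.53]
toolz [ 0.636 -0.002 -0.772] toolx [0.768 0.099 0.633]
(500, -180, 80) -> [-0.0216, -0.0235, 0.1345] 138.2
(560, -134, 50) -> [0.0101, -0.0667, 0.1957] 207.0
```

>>> arm_command(series=[0, -0.006, -0.006, 0.034, 2, 0, -0.012, -0.012, 0.068, 4, 0, -0.017, -0.018, 0.1, 6, 0, -0.02, -0.024, 0.134, 7.4, 0, -0.005, -0.045, 0.165, 7.4, 0, 0.01, -0.067, 0.196, 7.4, 0, 0.01, -0.067, 0.196, 7.4, 0, 0.01, -0.067, 0.196, 7.4])

```text
clock: 8.9
position: [562.9, -131.0, 47.0]
orientation: [-3.118, -0.688, -0.036]
ft_force: [-0.8, -0.2, 0.9]
grip_width: -0.3
```

```bash
python3 -c "
from h import *; to((622,-134,30),(622,-134,22))
for n in ('wrist','side'):
    C=cam(n); save(C,n+'2')
    if n=='side': cv2.imwrite('pics/side2z.png',cv2.resize(C['c'][120:270,210:410,::-1],(800,600),interpolation=2))"
```

```text
t 8.9 p [ 562.9 -131.    47. ] rpy [-3.118 -0.688 -0.036] F [-0.8 -0.2  0.9] w -0.3 q [-0.52  0.71  2.18  2.41  0.49 -1.29]
toolz [ 0.635  0.001 -0.772] toolx [ 0.772 -0.028  0.635]
(622, -134, 30) -> [0.0349, 0.0021, 0.0506] 61.6
(622, -134, 22) -> [0.0299, 0.0022, 0.0568] 64.2
```

View pics/wrist2.png

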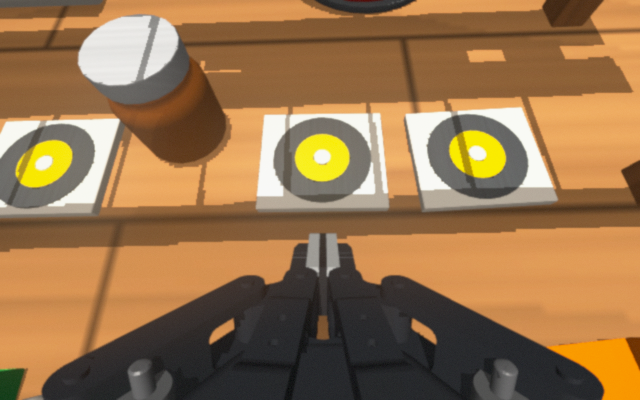

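View pics/side2z.png

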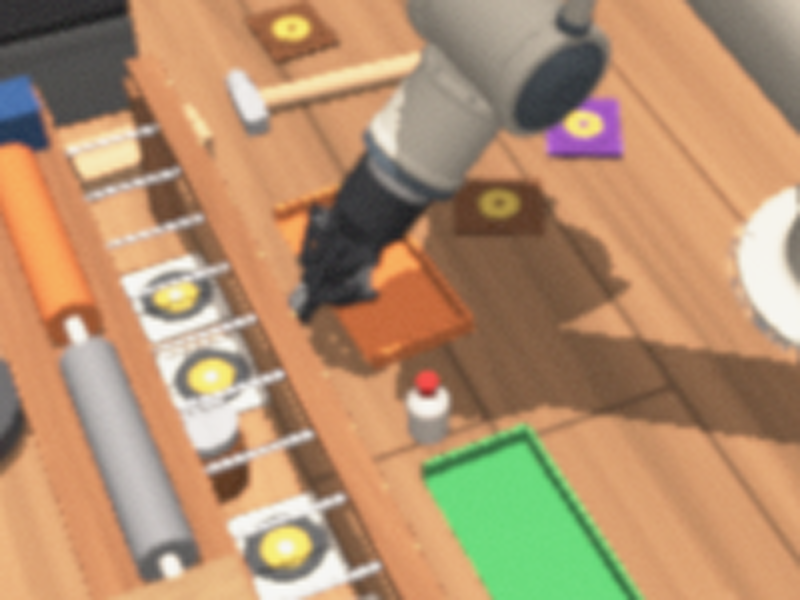

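Run:
```python
from h import *
C=cam("wrist")
for n,L in dict(B=[(43,163)],C=[(322,157),(263,115),(381,113),(388,194),(257,197)],D=[(478,154),(406,113),(523,108),(555,190),(421,197)],jar=[(190,155)]).items():
    print(n,[plane(C,u,v,8)[:2].round(1).tolist() for u,v in L])
```

```text
B [[640.4, 76.6]]
C [[638.5, -133.8], [678.8, -87.5], [677.2, -181.5], [606.9, -179.5], [607.5, -87.2]]
D [[637.1, -249.2], [676.5, -201.3], [677.8, -293.9], [606.4, -295.9], [603.9, -202.1]]
jar [[643.6, -34.2]]
```

>>> arm_command(series=[0, 0.016, 0.001, 0.028, -1, 0, 0.031, 0.002, 0.055, -1.6, 0, 0.031, 0.002, 0.055, -1.6, 0, 0.031, 0.002, 0.055, -1.6])

```text
clock: 9.38
position: [619.2, -137.7, 27.3]
orientation: [3.141, -0.69, -0.002]
ft_force: [-0.7, -0.1, -1.0]
grip_width: 0.2
```

>>> arm_command(series=[0, -0.001, 0, 0.0015, 0, 0, -0.002, 0, 0.003, 0, 0, -0.0025, 0, 0.003, 0])

```text
clock: 9.63
position: [618.3, -138.3, 23.6]
orientation: [3.141, -0.689, -0.004]
ft_force: [0.1, -0.3, -0.6]
grip_width: 0.4
```

>>> arm_command(series=[0, -0.001, -0.002, 0.003, 0, 0, -0.001, -0.004, 0.004, 0, 0, -0.001, -0.004, 0.004, 0])

```text
clock: 9.88
position: [619.8, -133.9, 19.6]
orientation: [3.141, -0.689, -0.004]
ft_force: [-1.1, -0.9, -0.4]
grip_width: 0.2
```

>>> arm_command(series=[0, -0.001, 0, 0.0015, 0, 0, -0.001, 0, 0.0015, 0])

```text
clock: 10.05
position: [619.9, -133.7, 17.5]
orientation: [3.142, -0.689, -0.004]
ft_force: [0.5, -0.6, -0.0]
grip_width: -0.3
```

>>> arm_command(series=[0, -0.001, 0, 0.0015, 0, 0, -0.001, 0, 0.0015, 0])

```text
clock: 10.22
position: [620.1, -133.7, 15.4]
orientation: [-3.142, -0.688, -0.004]
ft_force: [0.2, 0.9, 0.6]
grip_width: -0.5
```

>>> arm_command(series=[0, -0.001, 0, 0.0015, 0, 0, -0.001, 0, 0.0015, 0])

```text
clock: 10.38
position: [620.2, -133.7, 13.3]
orientation: [-3.141, -0.688, -0.004]
ft_force: [-0.6, -0.3, -0.3]
grip_width: 0.1
```

>>> arm_command(series=[0, -0.001, 0, 0.001, 0, 0, -0.001, 0, 0.001, 0])

```text
clock: 10.55
position: [621.0, -133.8, 12.8]
orientation: [3.141, -0.691, -0.004]
ft_force: [-1.7, 1.6, 11.7]
grip_width: -0.3
```

>>> arm_command(series=[0, -0.001, 0, 0.001, 0, 0, -0.001, 0, 0.001, 0])

```text
clock: 10.72
position: [622.1, -134.0, 12.8]
orientation: [3.141, -0.695, -0.003]
ft_force: [-2.3, 0.7, 17.3]
grip_width: -0.1
```

>>> arm_command(series=[0, -0.0055, 0.001, -0.0024, 0, 0, -0.0137, 0.003, -0.0093, 0, 0, -0.0222, 0.005, -0.0164, 0, 0, -0.0306, 0.007, -0.0234, 0, 0, -0.039, 0.009, -0.0304, 0, 0, -0.0475, 0.011, -0.0375, 0, 0, -0.056, 0.0125, -0.0445, 0, 0, -0.0644, 0.014, -0.0515, 0])

```text
clock: 11.38
position: [541.1, -148.5, 12.8]
orientation: [3.138, -0.701, -0.001]
ft_force: [2.5, -0.7, 16.8]
grip_width: 0.1
```

```bash
cat >> h.py <<'E'
def look(tag,u0=210,v0=120,w=200,cams=("wrist","side")):
    for n in cams:
        C=cam(n); save(C,n+tag)
        if n=='side': cv2.imwrite(f'pics/side{tag}z.png',cv2.resize(C['c'][v0:v0+w*3//4,u0:u0+w,::-1],(800,600),interpolation=2))
E
python3 -c "
from h import *; ob(); look('3')"
```

```text
t 11.38 p [ 541.1 -148.5   12.8] rpy [ 3.138e+00 -7.010e-01 -1.000e-03] F [ 2.5 -0.7 16.8] w 0.1 q [-0.59  0.82  2.24  2.5   0.64 -1.5 ]
```

View pics/wrist3.png

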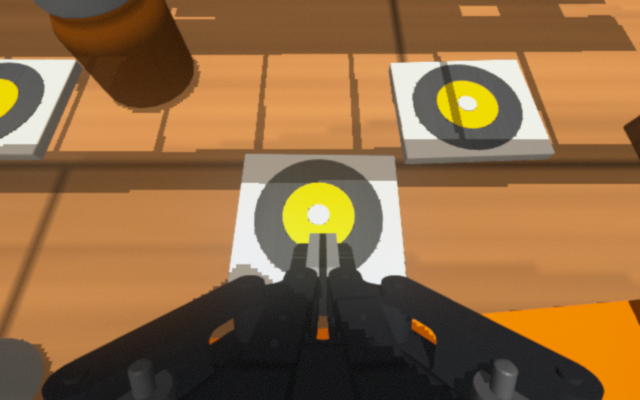

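View pics/side3z.png

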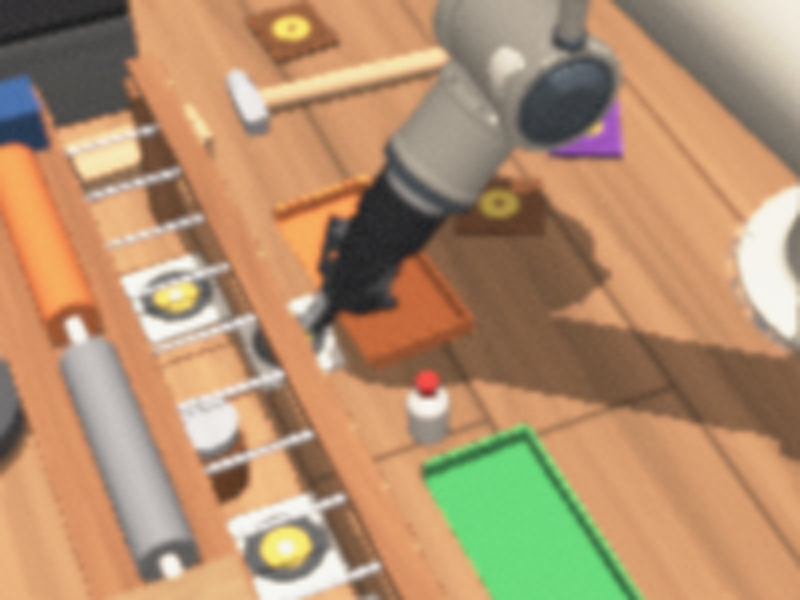

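Run:
```python
from h import *
C=cam("wrist")
for u,v in [(318,214),(247,154),(394,156),(406,280),(231,280)]: print(plane(C,u,v,8)[:2].round(1))
for u,v in [(488,317),(640,300)]: print("tray edge z0",plane(C,u,v,0)[:2].round(1))
to((461,-149,11.2),(437,-148,11.2))
```

```text
[ 559.9 -146.6]
[ 599.3 -103. ]
[ 597.5 -193. ]
[ 523.7 -191.6]
[ 524.1 -102.1]
tray edge z0 [ 506.2 -233.7]
tray edge z0 [ 514.1 -315.2]
t 11.53 p [ 540.2 -148.4   12.7] rpy [ 3.14e+00 -6.99e-01 -3.00e-03] F [-5.  -1.2 26.8] w -0.1 q [-0.59  0.82  2.24  2.5   0.63 -1.5 ]
toolz [ 0.644 -0.004 -0.765] toolx [ 0.765 -0.003  0.644]
(461, -149, 11.2) -> [-0.0616, 0.001, -0.0498] 79.2
(437, -148, 11.2) -> [-0.0799, 0.0001, -0.0653] 103.2
```

>>> arm_command(series=[0, -0.0084, 0, -0.0053, 0, 0, -0.0209, 0, -0.0158, 0, 0, -0.031, 0, -0.0242, 0, 0, -0.041, 0, -0.0327, 0, 0, -0.051, 0, -0.0411, 0, 0, -0.061, 0, -0.0495, 0, 0, -0.071, 0, -0.058, 0, 0, -0.0811, 0, -0.0664, 0, 0, -0.0811, 0, -0.0664, 0])

```text
clock: 12.28
position: [434.7, -148.2, 12.6]
orientation: [3.14, -0.702, -0.005]
ft_force: [-6.7, -0.8, 39.6]
grip_width: -0.2
```

```bash
python3 -c "
from h import *; ob(); look('4')"
```

```text
t 12.28 p [ 434.7 -148.2   12.6] rpy [ 3.14  -0.702 -0.005] F [-6.7 -0.8 39.6] w -0.2 q [-0.82  0.97  2.5   2.53  0.96 -1.87]
```

View pics/wrist4.png

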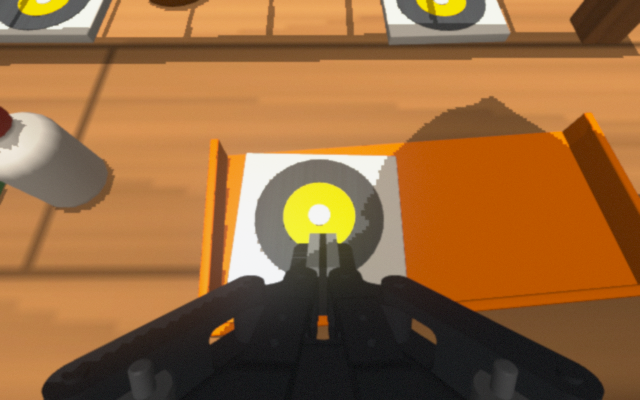

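View pics/side4z.png

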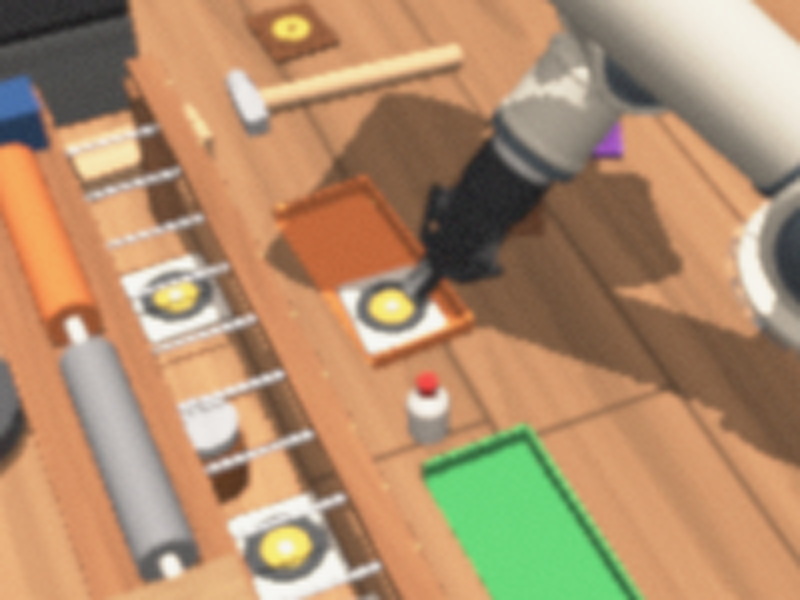

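Run:
```python
from h import *
C=cam("wrist")
f=lambda u,v,z:plane(C,u,v,z)[:2].round(1).tolist()
print("pack ctr",f(318.5,214.5,8),"far corners",f(246,154,8),f(397,156,8))
print("open edge z0",f(231,152,0),f(400,143,0),f(560,133,0),"left wall inner top end",f(219,141,20),f(208,141,20),"inner base",f(229,150,0),"right wall end inner base",f(580,131,0),"top",f(565,124,20),f(592,114,20))
print("near wall inner base",f(440,306,0),f(640,287,0),"rim top",f(440,316,20))
```

```text
pack ctr [455.2, -146.5] far corners [495.1, -102.1] [493.1, -194.6]
open edge z0 [501.7, -89.9] [508.0, -199.9] [515.3, -307.6] left wall inner top end [496.5, -89.1] [496.5, -82.7] inner base [503.2, -88.4] right wall end inner base [516.8, -321.5] top [507.3, -293.6] [514.7, -312.5]
near wall inner base [407.2, -209.5] [416.0, -317.6] rim top [401.5, -201.5]
```

```bash
python3 -c "
from h import *; to((436,-148,50),(445,-130,90),(455,-95,120),(465,-58,125),(478,-22,125),(492,12,120),(510,42,105),(530,65,80),(550,75,55))"
```

```text
t 12.43 p [ 435.6 -148.    12.7] rpy [ 3.139 -0.702 -0.004] F [-5.7 -0.4 29.2] w -0.0 q [-0.82  0.97  2.5   2.53  0.95 -1.86]
toolz [ 0.646 -0.005 -0.763] toolx [ 0.763 -0.003  0.646]
(436, -148, 50) -> [0.0244, 0.0, -0.0282] 37.3
(445, -130, 90) -> [0.0571, -0.018, -0.053] 80.0
(455, -95, 120) -> [0.084, -0.053, -0.0696] 121.3
(465, -58, 125) -> [0.0947, -0.09, -0.0672] 146.9
(478, -22, 125) -> [0.1045, -0.1261, -0.059] 174.1
(492, 12, 120) -> [0.1119, -0.1602, -0.0463] 200.8
(510, 42, 105) -> [0.1158, -0.1903, -0.0233] 224.0
(530, 65, 80) -> [0.1149, -0.2135, 0.0086] 242.6
(550, 75, 55) -> [0.114, -0.2236, 0.0405] 254.2
```

>>> arm_command(series=[0, 0.0244, 0, -0.0282, 0, 0, 0.0571, -0.018, -0.053, 0, 0, 0.084, -0.053, -0.0696, 0, 0, 0.0947, -0.09, -0.0672, 0, 0, 0.1045, -0.126, -0.059, 0, 0, 0.112, -0.16, -0.046, 0, 0, 0.116, -0.19, -0.023, 0, 0, 0.115, -0.2135, 0.0086, 0, 0, 0.114, -0.2236, 0.0405, 0, 0, 0.114, -0.2236, 0.0405, 0, 0, 0.114, -0.2236, 0.0405, 0])

```text
clock: 13.35
position: [553.2, 79.7, 52.8]
orientation: [3.139, -0.704, 0.001]
ft_force: [-1.1, -1.0, 1.8]
grip_width: 0.0
```

```bash
python3 -c "
from h import *; to((620,75,22),(620,75,16)); look('5',cams=['wrist'])"
```

```text
t 13.35 p [553.2  79.7  52.8] rpy [ 3.139e+00 -7.040e-01  1.000e-03] F [-1.1 -1.   1.8] w 0.0 q [ 0.06  0.72  2.26  3.22  0.53 -1.59]
toolz [ 0.647 -0.002 -0.762] toolx [0.762 0.    0.647]
(620, 75, 22) -> [0.031, 0.0045, 0.0667] 73.7
(620, 75, 16) -> [0.0271, 0.0045, 0.0713] 76.4
```

View pics/wrist5.png

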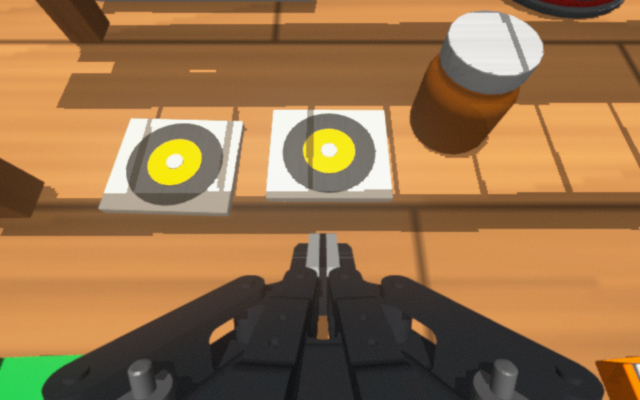

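Run:
```python
from h import *
C=cam("wrist")
f=lambda u,v,z=8:plane(C,u,v,z)[:2].round(1).tolist()
print("B",f(329,151),[f(*c) for c in [(274,110),(386,110),(393,191),(266,191)]])
print("A",f(174,161),[f(*c) for c in [(132,119),(243,121),(232,206),(103,205)]])
to((619,74,19))
```

```text
B [639.5, 72.6] [[679.4, 117.8], [679.4, 25.0], [605.2, 26.4], [605.3, 118.8]]
A [630.6, 190.8] [[670.2, 233.0], [668.2, 142.3], [593.5, 142.2], [594.3, 234.2]]
t 13.45 p [550.3  76.8  54.1] rpy [ 3.139e+00 -7.020e-01 -1.000e-03] F [-1.1 -0.3 -0.3] w 0.3 q [ 0.05  0.71  2.26  3.22  0.53 -1.59]
toolz [ 0.645 -0.003 -0.764] toolx [ 0.764 -0.001  0.645]
(619, 74, 19) -> [0.0298, 0.0026, 0.0711] 77.1
```

>>> arm_command(series=[0, 0.012, 0.001, 0.028, 0, 0, 0.024, 0.0025, 0.056, 0, 0, 0.03, 0.0036, 0.071, 0, 0, 0.03, 0.0036, 0.071, 0, 0, 0.03, 0.0036, 0.071, 0])

```text
clock: 13.87
position: [618.7, 71.5, 19.5]
orientation: [3.139, -0.701, -0.003]
ft_force: [-0.7, -0.1, -0.3]
grip_width: 0.1
```

```bash
python3 -c "
from h import *; to((620,73,14),(620,73,11.8))"
```

```text
t 13.87 p [618.7  71.5  19.5] rpy [ 3.139e+00 -7.010e-01 -3.000e-03] F [-0.7 -0.1 -0.3] w 0.1 q [ 0.03  0.79  2.1   3.2   0.45 -1.6 ]
toolz [ 0.645 -0.004 -0.764] toolx [ 0.764 -0.002  0.645]
(620, 73, 14) -> [-0.0025, -0.0016, 0.005] 5.8
(620, 73, 11.8) -> [-0.004, -0.0016, 0.0067] 7.9
```

>>> arm_command(series=[0, -0.0015, -0.001, 0.003, 0, 0, -0.0025, -0.0016, 0.005, 0, 0, -0.0035, -0.0016, 0.006, 0, 0, -0.0042, -0.0016, 0.0068, 0])

```text
clock: 14.2
position: [620.3, 72.9, 12.7]
orientation: [3.139, -0.704, -0.003]
ft_force: [-5.8, -0.6, 26.1]
grip_width: -0.1
```

```bash
python3 -c "
from h import *; to((540,104,11.7),(437,104,11.7))"
```

```text
t 14.2 p [620.3  72.9  12.7] rpy [ 3.139e+00 -7.040e-01 -3.000e-03] F [-5.8 -0.6 26.1] w -0.1 q [ 0.04  0.81  2.1   3.2   0.47 -1.6 ]
toolz [ 0.647 -0.004 -0.762] toolx [ 0.762 -0.002  0.647]
(540, 104, 11.7) -> [-0.0619, -0.0308, -0.0513] 86.1
(437, 104, 11.7) -> [-0.1404, -0.0303, -0.118] 185.9
```

>>> arm_command(series=[0, -0.005, -0.002, -0.003, 0, 0, -0.013, -0.006, -0.01, 0, 0, -0.0219, -0.0105, -0.0174, 0, 0, -0.0307, -0.0148, -0.0248, 0, 0, -0.0394, -0.019, -0.0323, 0, 0, -0.0482, -0.0233, -0.0397, 0, 0, -0.057, -0.0275, -0.0471, 0, 0, -0.0657, -0.0313, -0.0545, 0, 0, -0.0657, -0.0313, -0.0545, 0])

```text
clock: 14.95
position: [533.8, 105.2, 12.8]
orientation: [3.139, -0.706, -0.002]
ft_force: [-3.7, 0.5, 22.4]
grip_width: -0.4
```

```bash
python3 -c "
from h import *; look('6',cams=['wrist']); to((437,104,11.7))"
```

```text
t 15.0 p [534.5 105.1  12.9] rpy [ 3.139e+00 -7.060e-01 -2.000e-03] F [-2.9  1.1 19.1] w 0.1 q [ 0.14  0.85  2.3   3.29  0.71 -1.57]
toolz [ 0.649 -0.004 -0.761] toolx [ 0.761 -0.001  0.649]
(437, 104, 11.7) -> [-0.0749, 0.0014, -0.0624] 97.5
```

View pics/wrist6.png

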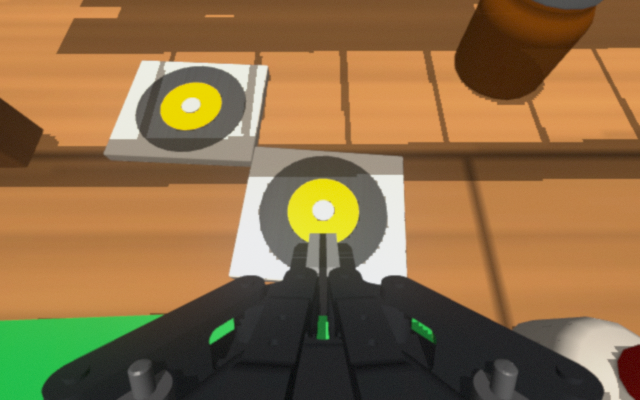

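Run:
```python
from h import *
C=cam("wrist")
f=lambda u,v,z=8:plane(C,u,v,z)[:2].round(1).tolist()
print("B",f(322.5,210),[f(*c) for c in [(253,147),(402,157),(407,279),(230,275)]])
print("A",f(191,105),[f(*c) for c in [(142,61),(268,66),(255,155),(108,155)]])
print("tray edge",f(20,322,0),f(190,318,0))
to((437,105,11.7))
```

```text
B [557.2, 104.5] [[599.4, 147.5], [591.9, 55.6], [519.0, 61.3], [521.3, 152.2]]
A [632.8, 192.0] [[673.4, 234.5], [668.2, 143.1], [593.6, 145.8], [593.9, 236.0]]
tray edge [499.5, 258.5] [501.1, 172.4]
t 15.05 p [534.9 104.9  12.9] rpy [ 3.139e+00 -7.070e-01 -2.000e-03] F [-2.2 -0.1 16.8] w 0.2 q [ 0.14  0.85  2.29  3.29  0.71 -1.57]
toolz [ 0.649 -0.004 -0.761] toolx [ 0.761 -0.002  0.649]
(437, 105, 11.7) -> [-0.0753, 0.0003, -0.0627] 97.9
```

>>> arm_command(series=[0, -0.0065, 0, -0.004, -0.5, 0, -0.0166, 0, -0.0126, -1, 0, -0.0275, 0, -0.022, -2, 0, -0.0384, 0, -0.0313, -3, 0, -0.0493, 0, -0.0406, -4, 0, -0.0602, 0, -0.05, -5, 0, -0.071, 0, -0.0593, -6, 0, -0.0804, 0, -0.0675, -6, 0, -0.0804, 0, -0.0675, -6])

```text
clock: 15.8
position: [428.0, 105.4, 12.7]
orientation: [3.05, -0.701, 0.136]
ft_force: [-7.0, -0.4, 31.1]
grip_width: 0.2
```

```bash
python3 -c "
from h import *; look('7',cams=['wrist']); to((437,104,11.7))"
```

```text
t 15.85 p [428.5 105.3  12.8] rpy [ 3.05  -0.701  0.136] F [-4.6 -0.1 22.2] w 0.0 q [ 0.21  1.08  2.6   3.29  1.23 -1.56]
toolz [ 0.649 -0.004 -0.761] toolx [0.757 0.104 0.645]
(437, 104, 11.7) -> [0.0056, 0.0019, 0.0063] 8.7
```

View pics/wrist7.png

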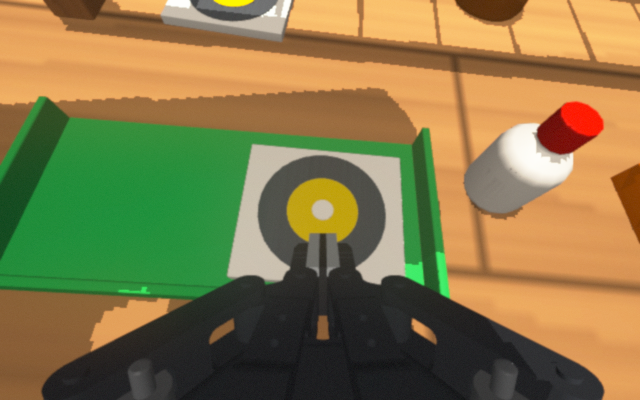

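Run:
```python
from h import *
C=cam("wrist")
f=lambda u,v,z=8:plane(C,u,v,z)[:2].round(1).tolist()
print("B",f(322,210),[f(*c) for c in [(253,145),(399,157),(405,279),(229,275)]])
print("open edge",f(80,118,0),f(245,132,0),f(410,147,0),"rwall inner base",f(416,157,0),f(437,280,0),"near base",f(30,275,0),f(150,283,0),"lwall inner base",f(70,118,0),f(3,270,0))
to((430,105,50),(440,105,90),(450,70,115),(455,35,120),(460,0,125),(468,-38,125),(477,-78,125),(487,-118,125),(497,-157,120),(510,-195,110),(525,-225,90),(545,-243,60))
```

```text
B [451.0, 106.5] [[489.2, 151.9], [491.5, 61.4], [417.0, 60.3], [411.0, 150.6]]
open edge [501.1, 265.7] [503.6, 160.8] [505.5, 51.1] rwall inner base [498.1, 47.4] [419.5, 39.7] near base [403.4, 251.4] [404.6, 191.6] lwall inner base [500.3, 271.6] [404.6, 265.4]
t 15.9 p [429.  105.3  12.9] rpy [ 3.05  -0.701  0.136] F [-2.9  0.2 17.5] w -0.0 q [ 0.21  1.08  2.6   3.29  1.23 -1.56]
toolz [ 0.649 -0.004 -0.761] toolx [0.757 0.104 0.645]
(430, 105, 50) -> [0.0247, 0.003, -0.0276] 37.1
(440, 105, 90) -> [0.0581, 0.0065, -0.0515] 77.9
(450, 70, 115) -> [0.0782, 0.0439, -0.0639] 110.1
(455, 35, 120) -> [0.0815, 0.0794, -0.0643] 130.7
(460, 0, 125) -> [0.0849, 0.115, -0.0648] 156.9
(468, -38, 125) -> [0.087, 0.1534, -0.0594] 186.1
(477, -78, 125) -> [0.0897, 0.1938, -0.0535] 220.2
(487, -118, 125) -> [0.0931, 0.2344, -0.0468] 256.5
(497, -157, 120) -> [0.0934, 0.2736, -0.0364] 291.4
(510, -195, 110) -> [0.0928, 0.3117, -0.0202] 325.8
(525, -225, 90) -> [0.0882, 0.3413, 0.0049] 352.5
(545, -243, 60) -> [0.0821, 0.3586, 0.0407] 370.1
```

>>> arm_command(series=[0, 0.0247, 0.003, -0.0276, 0, 0, 0.0581, 0.0065, -0.0515, 0, 0, 0.0782, 0.0439, -0.0639, 1, 0, 0.0815, 0.0794, -0.0643, 2, 0, 0.085, 0.115, -0.065, 3, 0, 0.087, 0.1534, -0.0594, 4, 0, 0.09, 0.194, -0.0535, 5, 0, 0.093, 0.2344, -0.047, 6, 0, 0.0934, 0.2736, -0.0364, 6, 0, 0.093, 0.3117, -0.02, 6, 0, 0.088, 0.3413, 0.005, 6, 0, 0.082, 0.3586, 0.0407, 6])

```text
clock: 16.9
position: [518.1, -190.3, 90.3]
orientation: [3.137, -0.707, -0.001]
ft_force: [1.2, 0.0, 0.7]
grip_width: -0.5
```

```bash
python3 -c "
from h import *; look('8',cams=['wrist']); to((550,-247,55),(619,-248,19))"
```

```text
t 16.95 p [ 522.2 -196.5   87.7] rpy [ 3.134e+00 -7.100e-01 -2.000e-03] F [ 6.2 -9.3 -1.1] w -0.2 q [-0.73  0.62  2.2   2.05  0.5  -1.13]
toolz [ 0.652 -0.009 -0.759] toolx [ 0.759 -0.002  0.652]
(550, -247, 55) -> [-0.0002, 0.0501, 0.0434] 66.3
(619, -248, 19) -> [0.0287, 0.0504, 0.1157] 129.4
```

View pics/wrist8.png

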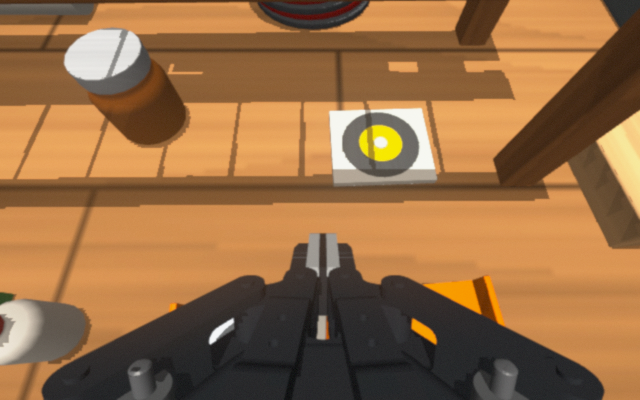

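>>> arm_command(series=[0, 0, 0.025, 0.022, 0, 0, 0, 0.05, 0.0434, 0, 0, 0, 0.05, 0.0434, 0, 0, 0.014, 0.05, 0.08, 0, 0, 0.0287, 0.0504, 0.1157, 0, 0, 0.0287, 0.0504, 0.1157, 0, 0, 0.0287, 0.0504, 0.1157, 0])

```text
clock: 17.53
position: [619.7, -246.8, 18.1]
orientation: [3.135, -0.709, -0.001]
ft_force: [-0.3, 0.2, 0.6]
grip_width: -0.3
```

```bash
python3 -c "
from h import *; look('9',cams=['wrist']); to((620,-248,14),(620,-248,11.9))"
```

```text
t 17.58 p [ 618.6 -246.8   18.5] rpy [ 3.135e+00 -7.090e-01 -2.000e-03] F [-0.9  0.6  0.2] w 0.1 q [-0.68  0.8   1.95  2.    0.46 -1.01]
toolz [ 0.651 -0.007 -0.759] toolx [ 0.759 -0.001  0.651]
(620, -248, 14) -> [-0.0019, 0.0011, 0.0043] 4.8
(620, -248, 11.9) -> [-0.0032, 0.0011, 0.0059] 6.8
```

View pics/wrist9.png

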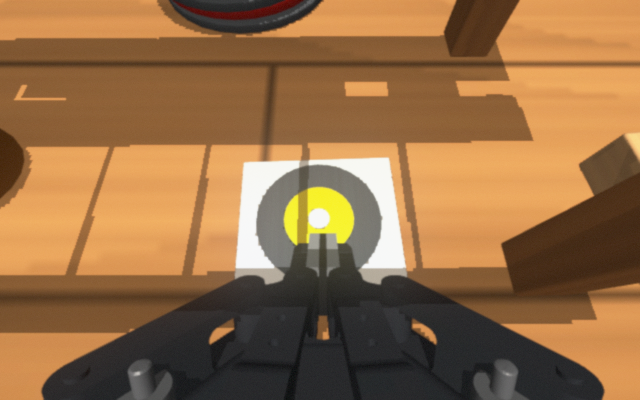

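>>> arm_command(series=[0, -0.001, 0, 0.0025, 0, 0, -0.002, 0, 0.0043, 0, 0, -0.0027, 0, 0.0053, 0, 0, -0.0033, 0, 0.006, 0])

```text
clock: 17.92
position: [620.3, -247.1, 12.9]
orientation: [3.135, -0.711, -0.002]
ft_force: [-3.9, 0.4, 21.0]
grip_width: -0.0
```

Run:
```python
from h import *
C=cam("wrist")
f=lambda u,v,z=8:plane(C,u,v,z)[:2].round(1).tolist()
h=labels(C); print([(l[0],f(*l[0])) for l in h if l[1]>50])
to((535,-252,11.9),(446,-252,11.9))
```

```text
[([329.7, 210.3], [642.8, -251.9]), ([290.9, 215.1], [640.0, -230.1])]
t 17.97 p [ 620.4 -247.2   13. ] rpy [ 3.135e+00 -7.110e-01 -2.000e-03] F [-2.5  0.9 13.7] w -0.1 q [-0.67  0.81  1.95  2.03  0.46 -1.04]
toolz [ 0.653 -0.008 -0.757] toolx [ 0.757 -0.001  0.653]
(535, -252, 11.9) -> [-0.0654, 0.0053, -0.0549] 85.5
(446, -252, 11.9) -> [-0.1328, 0.0058, -0.113] 174.5
```

>>> arm_command(series=[0, -0.005, 0.001, -0.003, 0, 0, -0.013, 0.002, -0.01, 0, 0, -0.0219, 0.003, -0.0176, 0, 0, -0.0306, 0.004, -0.0251, 0, 0, -0.0393, 0.005, -0.0326, 0, 0, -0.048, 0.006, -0.04, 0, 0, -0.0568, 0.0065, -0.0475, 0, 0, -0.0655, 0.007, -0.055, 0, 0, -0.0655, 0.007, -0.055, 0])

```text
clock: 18.72
position: [533.6, -254.1, 13.0]
orientation: [3.135, -0.713, -0.003]
ft_force: [-3.1, 0.7, 14.6]
grip_width: -0.1
```

```bash
python3 -c "
from h import *; look('a',cams=['wrist']); to((443,-253,12.1))"
```

```text
t 18.77 p [ 534.2 -254.3   13. ] rpy [ 3.135e+00 -7.130e-01 -3.000e-03] F [-2.4  0.2 12.7] w -0.1 q [-0.82  0.81  2.12  2.11  0.58 -1.3 ]
toolz [ 0.654 -0.009 -0.756] toolx [ 0.756 -0.003  0.654]
(443, -253, 12.1) -> [-0.0696, -0.0005, -0.059] 91.2
```

View pics/wrista.png

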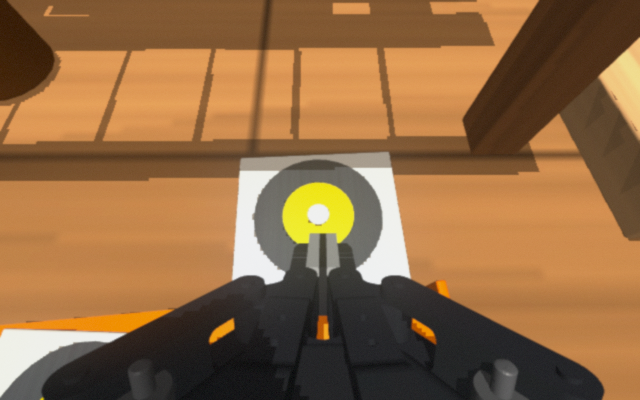

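>>> arm_command(series=[0, -0.006, -0.001, -0.004, 0, 0, -0.0165, -0.002, -0.0128, -1, 0, -0.0255, -0.002, -0.0207, -1.5, 0, -0.0345, -0.002, -0.0285, -2, 0, -0.0434, -0.002, -0.0363, -3, 0, -0.0524, -0.002, -0.044, -4, 0, -0.0614, -0.002, -0.052, -4, 0, -0.0704, -0.002, -0.0597, -4, 0, -0.0704, -0.002, -0.0597, -4])

```text
clock: 19.52
position: [440.7, -251.8, 13.0]
orientation: [3.074, -0.712, 0.087]
ft_force: [-3.0, 0.1, 15.7]
grip_width: 0.1
```

```bash
python3 -c "
from h import *; look('b',cams=['wrist']); ob()"
```

```text
t 19.57 p [ 441.2 -251.9   13. ] rpy [ 3.074 -0.712  0.087] F [-2.9 -0.9 14.6] w -0.1 q [-1.02  0.85  2.3   2.14  0.72 -1.66]
```

View pics/wristb.png

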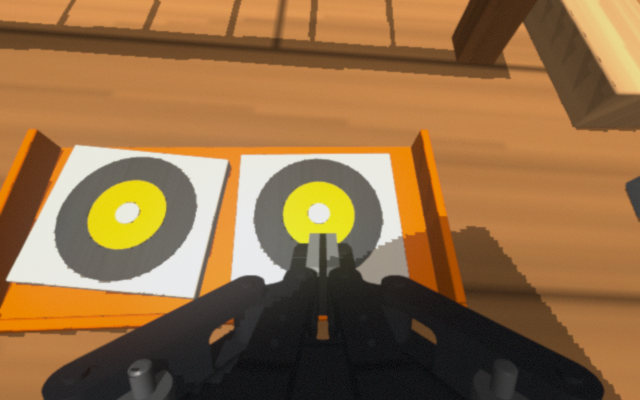

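Run:
```python
from h import *
C=cam("wrist")
f=lambda u,v,z=8:plane(C,u,v,z)[:2].round(1).tolist()
print("C",f(127,212),[f(*c) for c in [(76,145),(228,160),(195,297),(8,280)]])
print("D",f(318,212),[f(*c) for c in [(241,153),(389,153)]])
print("open edge",f(70,149,0),f(235,150,0),f(405,147,0),"near base",f(20,315,0),f(150,315,0),"L inner",f(62,155,0),"R inner",f(416,155,0),f(430,230,0))
to((442,-252,50),(450,-235,90),(457,-200,120),(462,-160,125),(466,-120,128),(470,-80,130),(474,-40,130),(478,0,130),(483,40,130),(490,80,125),(500,120,115),(515,155,95),(535,180,70),(545,190,55))
```

```text
C [456.1, -145.2] [[496.6, -102.6], [492.8, -193.5], [414.1, -191.1], [417.6, -100.0]]
D [462.7, -249.2] [[498.3, -200.5], [505.1, -291.7]]
open edge [498.4, -92.9] [505.3, -194.0] [516.1, -305.0] near base [402.4, -105.9] [405.3, -168.1] L inner [493.7, -89.8] R inner [510.3, -311.9] [458.6, -315.6]
t 19.62 p [ 441.5 -251.9   13. ] rpy [ 3.074 -0.712  0.087] F [-2.7 -0.3 13.3] w 0.1 q [-1.02  0.85  2.3   2.14  0.72 -1.66]
toolz [ 0.655 -0.01  -0.755] toolx [0.754 0.066 0.654]
(442, -252, 50) -> [0.0245, 0.002, -0.0276] 37.0
(450, -235, 90) -> [0.0578, -0.0126, -0.0528] 79.3
(457, -200, 120) -> [0.085, -0.0457, -0.0712] 119.9
(462, -160, 125) -> [0.0947, -0.0851, -0.0721] 146.3
(466, -120, 128) -> [0.1023, -0.1247, -0.0722] 176.7
(470, -80, 130) -> [0.1092, -0.1643, -0.0715] 209.9
(474, -40, 130) -> [0.1149, -0.2041, -0.0693] 244.2
(478, 0, 130) -> [0.1205, -0.2438, -0.0671] 280.1
(483, 40, 130) -> [0.1269, -0.2835, -0.0642] 317.2
(490, 80, 125) -> [0.1316, -0.3234, -0.0563] 353.6
(500, 120, 115) -> [0.1352, -0.3634, -0.0426] 390.0
(515, 155, 95) -> [0.1358, -0.3987, -0.018] 421.5
(535, 180, 70) -> [0.1362, -0.424, 0.0137] 445.6
(545, 190, 55) -> [0.1345, -0.4343, 0.0315] 455.8
```

```bash
python3 -c "
from h import *
to((443,-245,36),(443,-210,42),(443,-175,40),(440,-147,26),(440,-147,19))"
```

```text
t 19.62 p [ 441.5 -251.9   13. ] rpy [ 3.074 -0.712  0.087] F [-2.7 -0.3 13.3] w 0.1 q [-1.02  0.85  2.3   2.14  0.72 -1.66]
toolz [ 0.655 -0.01  -0.755] toolx [0.754 0.066 0.654]
(443, -245, 36) -> [0.0166, -0.0057, -0.0165] 24.0
(443, -210, 42) -> [0.0228, -0.0403, -0.0214] 51.0
(443, -175, 40) -> [0.0238, -0.0753, -0.0202] 81.5
(440, -147, 26) -> [0.0142, -0.1041, -0.0119] 105.7
(440, -147, 19) -> [0.0096, -0.1044, -0.0066] 105.1
```

>>> arm_command(series=[0, 0.015, 0.0015, -0.0175, 0, 0, 0.02, -0.012, -0.02, 1, 0, 0.0228, -0.04, -0.0214, 3, 0, 0.0238, -0.0753, -0.0202, 5, 0, 0.0142, -0.104, -0.0119, 5, 0, 0.0096, -0.1044, -0.0066, 5, 0, 0.0096, -0.1044, -0.0066, 5])

```text
clock: 20.2
position: [439.2, -145.4, 17.6]
orientation: [-3.131, -0.712, -0.029]
ft_force: [-0.8, -0.3, 0.4]
grip_width: 0.0
```

```bash
python3 -c "
from h import *
to((440,-147,14),(440,-147,12))"
```

```text
t 20.2 p [ 439.2 -145.4   17.6] rpy [-3.131 -0.712 -0.029] F [-0.8 -0.3  0.4] w 0.0 q [-0.8   0.96  2.5   2.54  0.96 -1.84]
toolz [ 0.653 -0.008 -0.757] toolx [ 0.757 -0.022  0.653]
(440, -147, 14) -> [-0.0017, 0.0016, 0.0032] 4.0
(440, -147, 12) -> [-0.003, 0.0016, 0.0047] 5.8
```

>>> arm_command(series=[0, -0.001, 0, 0.0018, 0, 0, -0.0017, 0, 0.0032, 0, 0, -0.0025, 0, 0.004, 0, 0, -0.003, 0, 0.0048, 0])

```text
clock: 20.53
position: [440.6, -146.4, 12.9]
orientation: [-3.132, -0.715, -0.029]
ft_force: [-4.0, -1.5, 22.2]
grip_width: -0.1
```

>>> arm_command(series=[0, -0.002, 0.0005, -0.0002, -1.5, 0, -0.003, 0.001, -0.001, -3, 0, -0.0045, 0.0015, -0.0023, -5, 0, -0.0055, 0.002, -0.0032, -7, 0, -0.0055, 0.002, -0.0032, -7])

```text
clock: 20.95
position: [434.9, -149.2, 13.1]
orientation: [3.04, -0.712, 0.137]
ft_force: [-0.1, 0.0, 15.1]
grip_width: -0.0
```

```bash
python3 -c "
from h import *
ob(); look('c',cams=['wrist'])"
```

```text
t 20.95 p [ 434.9 -149.2   13.1] rpy [ 3.04  -0.712  0.137] F [-0.1  0.  15.1] w -0.0 q [-0.83  0.99  2.52  2.54  1.   -2.  ]
```

View pics/wristc.png

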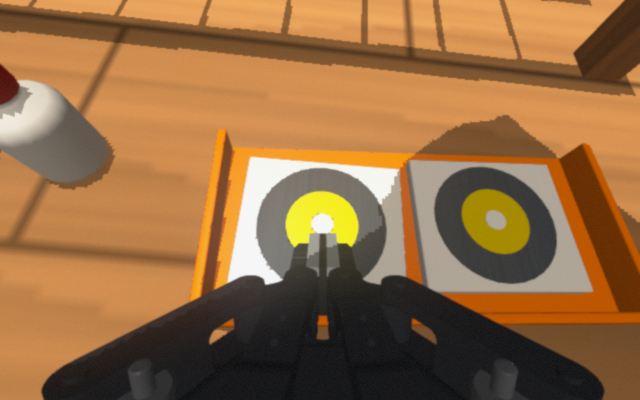

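```bash
python3 -c "
from h import *
to((436,-148,50),(445,-130,90),(455,-100,120),(462,-60,128),(468,-20,130),(475,20,130),(482,60,130),(492,100,120),(505,135,105),(520,165,85),(540,188,60))"
```

```text
t 21.0 p [ 434.9 -149.2   13. ] rpy [ 3.042 -0.712  0.134] F [ 0.1 -0.5 13.9] w -0.1 q [-0.83  0.99  2.52  2.54  1.   -2.  ]
toolz [ 0.658 -0.012 -0.753] toolx [0.75  0.101 0.654]
(436, -148, 50) -> [0.0251, 0.0017, -0.0271] 37.0
(445, -130, 90) -> [0.0598, -0.0126, -0.0516] 80.0
(455, -100, 120) -> [0.0899, -0.0395, -0.0679] 119.4
(462, -60, 128) -> [0.1045, -0.0782, -0.0698] 148.0
(468, -20, 130) -> [0.1143, -0.1174, -0.0678] 177.4
(475, 20, 130) -> [0.1236, -0.1567, -0.0637] 209.6
(482, 60, 130) -> [0.133, -0.1961, -0.0595] 244.3
(492, 100, 120) -> [0.138, -0.2359, -0.0459] 277.1
(505, 135, 105) -> [0.1415, -0.271, -0.0264] 306.8
(520, 165, 85) -> [0.1427, -0.3013, -0.0019] 333.4
(540, 188, 60) -> [0.1437, -0.3247, 0.0299] 356.3
```

>>> arm_command(series=[0, 0.025, 0.0017, -0.027, 0, 0, 0.06, -0.0126, -0.0516, 0, 0, 0.09, -0.0395, -0.068, 1, 0, 0.1045, -0.078, -0.07, 2, 0, 0.114, -0.1174, -0.068, 3, 0, 0.1236, -0.1567, -0.0637, 4, 0, 0.133, -0.196, -0.0595, 5, 0, 0.138, -0.236, -0.046, 5.8, 0, 0.1415, -0.271, -0.0264, 5.8, 0, 0.143, -0.3013, -0.002, 5.8, 0, 0.1437, -0.3247, 0.03, 5.8, 0, 0.1437, -0.3247, 0.03, 5.8])

```text
clock: 22.0
position: [522.1, 143.0, 80.7]
orientation: [3.131, -0.72, -0.002]
ft_force: [2.2, -1.7, -0.1]
grip_width: -0.0
```

```bash
python3 -c "
from h import *
look('d',cams=['wrist']);C=cam('wrist');print([(l[0],plane(C,*l[0],8).round(1)) for l in labels(C) if l[1]>40]); to((613,191,19))"
```

```text
[([272.7, 151.4], array([631.1, 191.8,   8. ]))]
t 22.1 p [523.7 147.1  79.7] rpy [ 3.132 -0.721  0.005] F [ 0.3 -0.3 -0. ] w -0.0 q [ 0.28  0.65  2.27  3.54  0.51 -1.72]
toolz [ 0.66  -0.007 -0.751] toolx [0.751 0.003 0.66 ]
(613, 191, 19) -> [0.0273, -0.0445, 0.1042] 116.6
```

View pics/wristd.png

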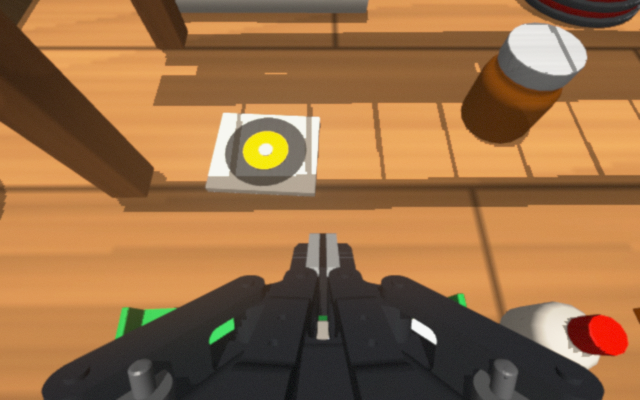

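>>> arm_command(series=[0, 0.006, -0.02, 0.025, 0, 0, 0.013, -0.0445, 0.052, 0, 0, 0.02, -0.0445, 0.08, 0, 0, 0.027, -0.0445, 0.104, 0, 0, 0.027, -0.0445, 0.104, 0, 0, 0.027, -0.0445, 0.104, 0])

```text
clock: 22.6
position: [613.4, 190.0, 19.2]
orientation: [3.132, -0.721, 0.003]
ft_force: [0.1, -0.2, 0.3]
grip_width: 0.2
```

```bash
python3 -c "
from h import *
look('e',cams=['wrist']); to((613,191,14),(613,191,12))"
```

```text
t 22.65 p [612.5 189.9  19.4] rpy [ 3.132e+00 -7.210e-01  3.000e-03] F [ 0.1 -0.2 -0.6] w 0.1 q [ 0.32  0.8   2.03  3.67  0.44 -1.82]
toolz [ 0.66  -0.008 -0.751] toolx [0.751 0.002 0.66 ]
(613, 191, 14) -> [-0.0032, -0.0011, 0.0044] 5.6
(613, 191, 12) -> [-0.0045, -0.0011, 0.0059] 7.5
```

View pics/wriste.png

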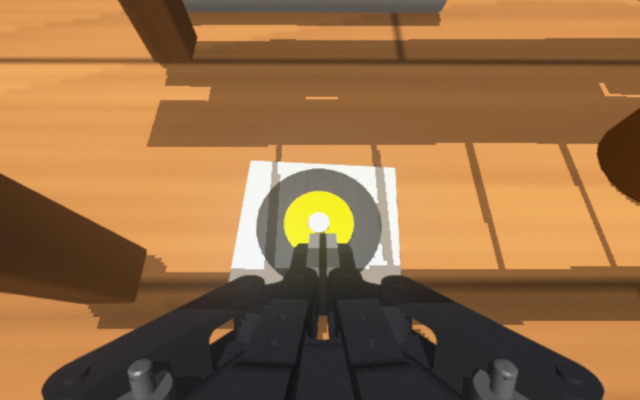

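>>> arm_command(series=[0, -0.0015, -0.001, 0.0025, 0, 0, -0.0032, -0.001, 0.0045, 0, 0, -0.0038, -0.001, 0.0053, 0, 0, -0.0045, -0.001, 0.006, 0])

```text
clock: 22.98
position: [613.5, 190.8, 13.0]
orientation: [3.132, -0.723, 0.003]
ft_force: [-4.4, 0.0, 20.4]
grip_width: 0.1
```

```bash
python3 -c "
from h import *
to((541,208,12),(435,208,12))"
```

```text
t 22.98 p [613.5 190.8  13. ] rpy [ 3.132e+00 -7.230e-01  3.000e-03] F [-4.4  0.  20.4] w 0.1 q [ 0.32  0.81  2.03  3.66  0.45 -1.8 ]
toolz [ 0.662 -0.008 -0.75 ] toolx [0.75  0.002 0.662]
(541, 208, 12) -> [-0.0549, -0.0169, -0.0473] 74.5
(435, 208, 12) -> [-0.1344, -0.0166, -0.1175] 179.3
```

>>> arm_command(series=[0, -0.0045, -0.001, -0.0025, 0, 0, -0.0125, -0.003, -0.0097, 0, 0, -0.021, -0.006, -0.0172, 0, 0, -0.0295, -0.009, -0.0248, 0, 0, -0.038, -0.012, -0.0323, 0, 0, -0.0465, -0.0145, -0.0398, 0, 0, -0.055, -0.017, -0.0473, 0, 0, -0.055, -0.017, -0.0473, 0])

```text
clock: 23.65
position: [539.9, 208.6, 13.0]
orientation: [3.132, -0.725, 0.004]
ft_force: [-3.1, 0.5, 16.1]
grip_width: -0.2
```

```bash
python3 -c "
from h import *
look('f',cams=['wrist']); to((435,208,12))"
```

```text
t 23.7 p [540.6 208.6  13.1] rpy [ 3.132 -0.725  0.004] F [-2.8  0.1 13.6] w -0.0 q [ 0.43  0.83  2.17  3.67  0.6  -1.69]
toolz [ 0.663 -0.007 -0.748] toolx [0.748 0.003 0.663]
(435, 208, 12) -> [-0.0797, 0.0008, -0.0692] 105.6
```

View pics/wristf.png

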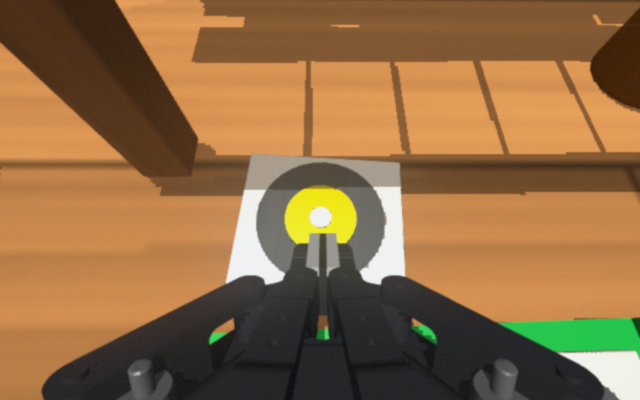

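>>> arm_command(series=[0, -0.0058, 0, -0.004, 0, 0, -0.0165, 0, -0.0135, -1, 0, -0.027, 0, -0.0226, -2, 0, -0.0376, 0, -0.032, -3, 0, -0.0482, 0, -0.041, -4, 0, -0.0587, 0, -0.0505, -5, 0, -0.0692, 0, -0.06, -5, 0, -0.0795, 0, -0.069, -5, 0, -0.0795, 0, -0.069, -5])

```text
clock: 24.45
position: [433.6, 208.8, 12.9]
orientation: [3.054, -0.722, 0.122]
ft_force: [-4.3, -0.9, 24.2]
grip_width: 0.4
```

```bash
python3 -c "
from h import *
look('g',cams=['wrist']); ob()"
```

```text
t 24.5 p [434.4 208.9  13. ] rpy [ 3.055 -0.722  0.122] F [-3.6  0.4 19.8] w -0.1 q [ 0.58  0.91  2.39  3.65  0.86 -1.55]
```

View pics/wristg.png

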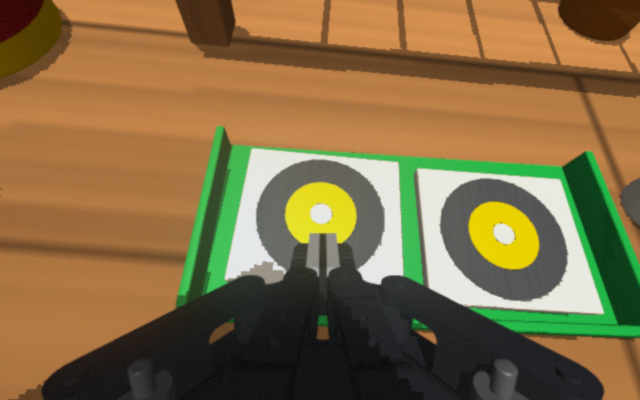

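Run:
```python
from h import *
C=cam("wrist")
f=lambda u,v,z=8:plane(C,u,v,z)[:2].round(1).tolist()
print("A",f(320,213),[f(*c) for c in [(251,148),(399,161),(403,280),(232,278)]])
print("B",f(504,233),[f(*c) for c in [(417,169),(560,177),(603,314),(428,300)]])
print("open edge",f(240,145,0),f(410,157,0),f(560,166,0),"near base",f(440,324,0),f(560,328,0))
to((430,209,11.9))
```

```text
A [455.4, 210.9] [[494.6, 256.2], [494.9, 164.0], [421.8, 165.2], [416.2, 252.7]]
B [452.7, 105.3] [[490.2, 152.9], [493.8, 60.8], [412.5, 61.0], [412.8, 152.8]]
open edge [501.4, 265.6] [504.1, 153.8] [507.8, 50.5] near base [402.5, 144.3] [404.9, 79.7]
t 24.55 p [434.9 208.9  13.1] rpy [ 3.055 -0.723  0.122] F [-3.2 -0.3 18.3] w 0.4 q [ 0.58  0.91  2.39  3.65  0.86 -1.55]
toolz [ 0.665 -0.006 -0.747] toolx [0.745 0.091 0.661]
(430, 209, 11.9) -> [-0.0044, -0.0005, -0.0024] 5.0
```

>>> arm_command(series=[0, -0.002, 0, -0.001, 0, 0, -0.0035, 0, -0.0017, 0, 0, -0.0035, 0, -0.0017, 0])

```text
clock: 24.8
position: [431.5, 208.9, 13.1]
orientation: [3.056, -0.726, 0.122]
ft_force: [-0.6, 0.6, 15.6]
grip_width: 0.3
```

>>> arm_command(series=[0, 0.02, 0, -0.022, 0, 0, 0.045, 0, -0.05, 0, 0, 0.07, 0.01, -0.078, 0, 0, 0.09, 0.045, -0.1, 0, 0, 0.09, 0.08, -0.128, 0, 0, 0.09, 0.11, -0.15, 0, 0, 0.09, 0.14, -0.17, 0, 0, 0.09, 0.17, -0.19, 0, 0, 0.09, 0.2, -0.2, 0, 0, 0.09, 0.2, -0.2, 0])

```text
clock: 25.63
position: [396.4, 71.9, 218.5]
orientation: [3.083, -0.746, 0.115]
ft_force: [-0.0, -0.6, -0.3]
grip_width: -0.1
```

```bash
python3 -c "
from h import *
ob(); look('h',cams=['wrist','side','scene'],u0=180,v0=100,w=240)"
```

```text
t 25.63 p [396.4  71.9 218.5] rpy [ 3.083 -0.746  0.115] F [-0.  -0.6 -0.3] w -0.1 q [ 0.03  0.1   2.46  3.16  0.17 -1.65]
```

View pics/wristh.png

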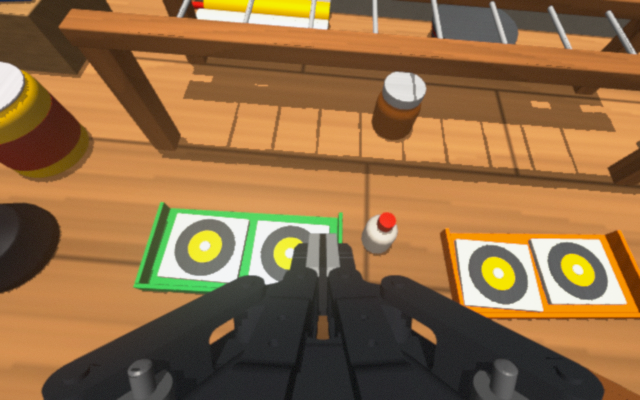

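View pics/sidehz.png

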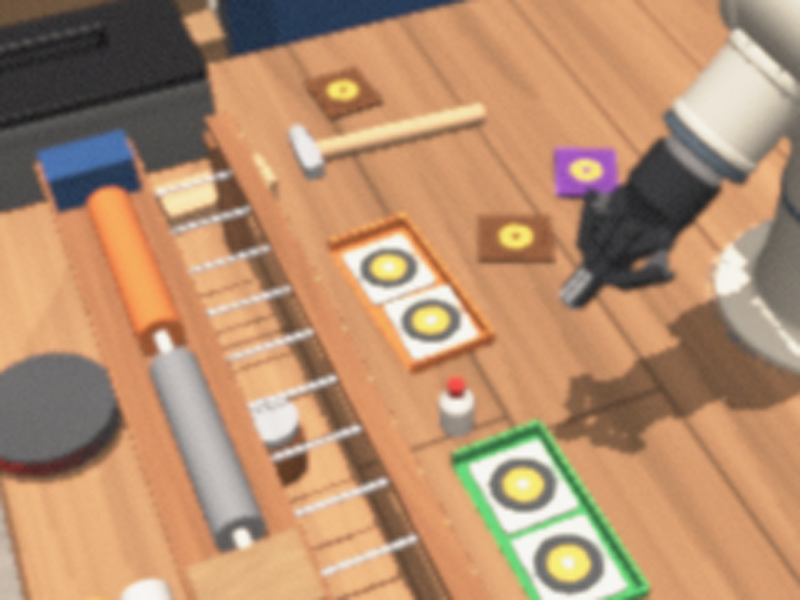

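View pics/sceneh.png

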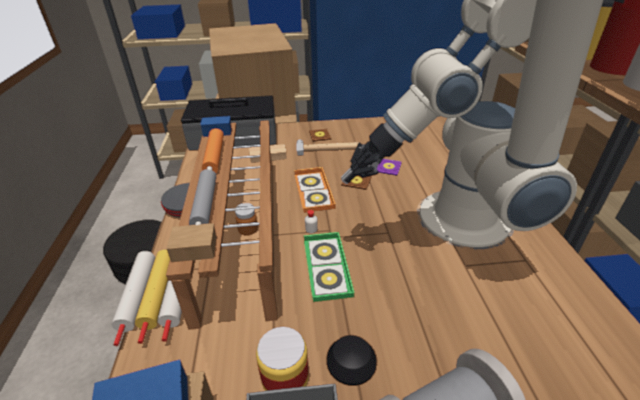

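Run:
```python
from h import *
C=cam("wrist"); save(C,"i"); cv2.imwrite("pics/iz.png",cv2.resize(C["c"][215:335,430:640,::-1],(800,457),interpolation=2))
C2=cam("side"); cv2.imwrite("pics/jz.png",cv2.resize(C2["c"][155:215,270:335,::-1],(650,600),interpolation=2))
```

```text
(no output)
```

View pics/iz.png

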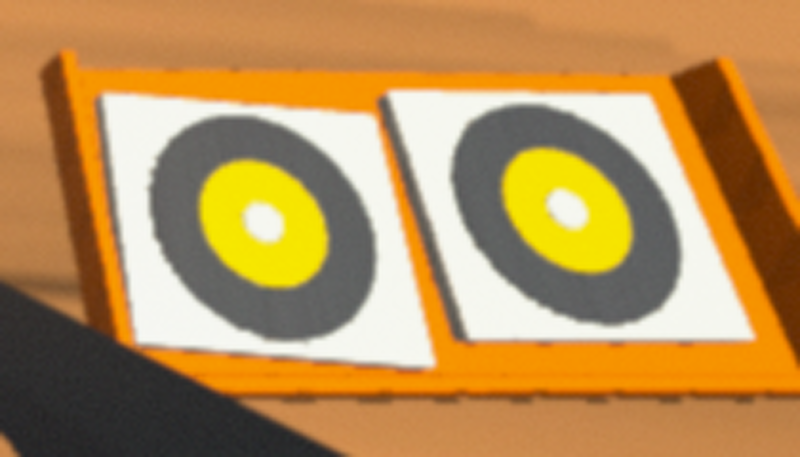

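View pics/jz.png

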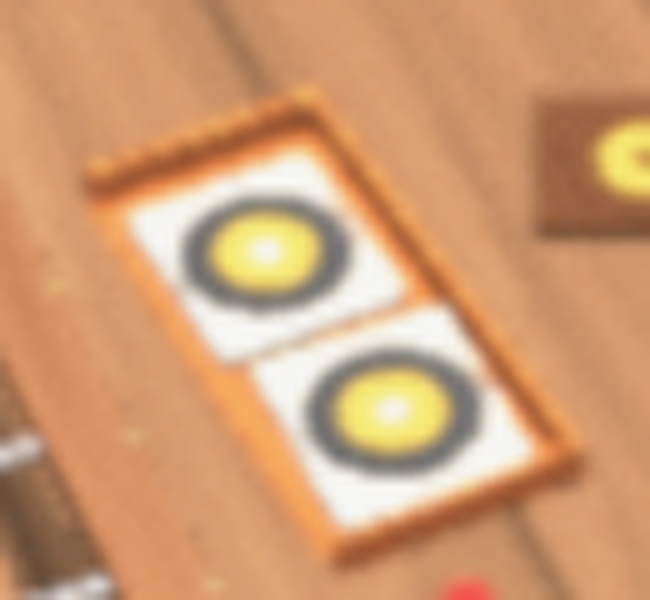

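All four packs lie flat inside their trays with visible gaps, and the arm is clear, so I'm handing in.

```bash
python3 -c "
from h import *
print(workorder.hand_in()); ob()"
```

```text
the job is handed in; nothing more can be done
None
the job is handed in; nothing more can be done
```

All four packs are in the trays, dealt orange, green, orange, green, and the job was handed in at about 26 s of the 72 s allowed. I slid each one in flat, pressing with about 13 to 27 N, apart from one reading of 40 N at the end of the first slide.

- **Last checks:** The wrist, side and scene pictures show two packs flat and side by side in each tray. There are visible gaps between the packs, to the walls and to the open edges, with at least 7 mm to the open edge in green. The jar and glue stand where they did, and the arm was clear with about 0 N at the wrist.
- **Tool lean:** The move command cannot tilt the tool directly. I got the 40-degree lean by reaching past the arm's range, high over the shelf, before starting.
- **Correction:** After the second orange pack was in, one corner of the first measured only 2 to 3 mm from the tray's open edge. I pressed on it again, slid it about 5 mm further in and turned it to match the tray.
- **Possible contact:** The second pack passed very close to its neighbour's corner on the way out. I saw the neighbour shift by no more than about 2 mm, which is within measuring error.
- **Disagreements:** The outline fit for the orange tray was about 15 mm off in y from the corner measurements. I used the corners, and later close views bore them out. The networks also sometimes reported the brown and purple look-alikes as packs, and I ignored those.

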